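Prove the cover hinge of a propeller drive box and take out its axle

ROBOT

A 6-joint arm with a two-finger parallel gripper is mounted at the origin on the work surface. World frame = base frame: x ahead of the robot, y to its left, z up, the work surface at z = 0. Lengths are in m, angles in rad, forces in N, time in s.
With the tool pointing down it reaches from about 0.25 to 0.725 m from the base axis. Payload 4 kg.
Tool frame: the origin (TCP) lies on the centre line of the jaws, within the pads' length; the fingertips stand 11 mm ahead of it and the grasp point (between the pads) lies 8 mm behind it (bot.nose_length is the distance from the TCP to the fingertips, in m); z points along the fingers, y is the direction in which the jaws open and shut (so a half turn about z gives the same grasp; the last joint's range is limited). The gripper opens to 85 mm and grips with 20 to 120 N. Pads are 22 mm wide; open, the fingers measure 114 mm over their backs; the gripper's body (76 mm by 85 mm) begins 54 mm behind the grasp point. The pads swing forward as they close: fully open they stand 13 mm farther back than shut.
Start: joints at [0, 0.241, 0.005, 1.335, 0, 1.571], TCP at [0.5, -0, 0.242] pointing down, gripper open.
Joint ranges: [-2.72, 2.72], [-1.05, 1.87], [-1.09, 1.28], [-1.99, 2.15], [-1.42, 1.44], [-3.14, 3.14]. Speed limits (rad/s): [2.79, 2.79, 3.14, 3.14, 3.14, 3.14].

INTERFACE

Orientations are given as a unit quaternion [x, y, z, w].
In Python, from workcell import bot gives the robot as it stands.
- The arm moves only by the tool play_rows, never from a script. Its argument "plan" is one flat list of numbers, 6 for each row, row after row: the shift along the tool's x, y, z in mm, then the turn, a rotation vector about the tool's x, y, z in rad. A call has 1 to 20 rows; each row shifts and turns the commanded pose from where the row before left it, along the tool's axes as they then stand; what a row does not reach is not made up. A row lasts 1/8 s, in which the tool goes at most 62.5 mm and 10.7 degrees, less where a joint would pass 70% of its speed; a pose out of reach is approached as far as the arm can. A call with a gripper value outside its range is refused whole. "hand" is the opening in per cent of the stroke, from 0 (shut) to 100 (fully open), set as the call begins (left out, the last holds). The fingers move at their own pace and stop on an object; the grip force is fixed at half the most. Time passes only in rows, so rows that do not move let the fingers close. It gives the time, the measured TCP pose, the force and the opening at its end, in the units of the state.
- bot.get_obs(): the state, without advancing time (a new reading comes with each control period).
- bot.camera(name): name is "scene" or "side" or "wrist"; returns a dict with "frame" (480x640x3 uint8, blue, green, red), "range_z" (480x640 float32, m along the optical axis (not along the pixel's ray), 0 where there is no reading), "K" (3x3 intrinsics, pixels), "cam_to_world" (4x4, takes a point from camera to world coordinates). Camera axes: x right, y down, z forward; pixel columns grow to the right and rows downward; lengths in m; the calibration is good to about 2 mm. A picture is of the moment at which its call begins.
- bot.job_done(): hands the job in, once; it reports no verdict.
Trained networks look in the newest picture that a camera, given by its name, has taken for a name from the list of things; names that differ only in an ending like _2 or _b are one class to them, and where a whole thing is asked for, a point or a joint stands for the part that bears it (a point fixed in the world has none). Each returns a list of dicts, best first, with "p" (0 to 1); they miss things now and then, are a little off and sometimes report something else, mostly with a low value. They report only what shows in the picture. A call takes as long as a camera call. They do not tell look-alikes from the thing itself.
- bot.outline_of(query, camera): "mask" (480x640 bool, what is visible of it) and "point" ([row, column] in pixels, amid what is visible of it).
The state is a dict: "clock": time; "joint_pos": joint angles; "joint_vel": joint speeds; "tau": joint torques, N m; "eef_pos": TCP position; "tool_rot": TCP orientation; "ft_force": force on the tool from outside, world axes, zero at the start; "ft_torque": the same for the moment, N m; "grip_width": finger opening in m.
Only numpy, scipy, OpenCV 4.12 (cv2) and the standard library are available. Lean on these libraries where they do the work, as an engineer would, in place of code of your own. Each camera call takes 0.05 s, during which the arm holds its last target.

TASK

Lift the wooden cover of the drive box to about 60 degrees, let go of it and watch for two seconds that its stiff hinge holds it there. With the cover standing by itself and left untouched, draw the orange-headed axle out of its brass bush, lay it down flat in the blue tray without dropping it, and then lower the cover gently until it is fully shut. Leave the loose things lying around where they are.

Things in the scene. Friction and masses are not known exactly. Their poses are not given: they have to be found in the camera images.
- cover (a joint): Opening angle of the cover (rad): 0 shut, grows as its front edge goes up, stop at 1.7; 60 degrees = 1.05. It starts up to 0.1 ajar. The cover is a flat dark wooden board 170 x 200 x 8 mm, about 0.35 kg, on a friction hinge along the rear rim of the box: the hinge resists with about 0.55 N m either way, more than the weight of the cover, so it stays at whatever angle it is left.
- cover_handle (a point): Middle of the cover's handle: a round brass bar 12 mm thick, 120 mm long between its two end arms, parallel to the hinge, 45 mm in front of the cover's front edge (free gap between bar and box for one finger). It moves with the cover, on an arc of radius 215 mm about the hinge. The point's axes are the cover's: y along the bar and hinge, x from the bar towards the hinge, z out of the cover's upper face.
- cover_hinge (a point): Middle of the hinge line, on the rear rim of the box, 90 mm above the table (the handle bar's centre lies in the plane 4 mm above the hinge line when shut, so about 94 mm above the table). y axis along the hinge.
- drive_box: Open wooden box under the cover, fixed to the table, 170 (x) x 200 (y) x 90 mm high with 5 mm walls and floor. Origin: centre of its underside. x points from the front (handle side) to the hinge, y along the hinge, z up. Inside, in the half towards the hinge (x over 20 mm) and no higher than 64 mm, a motor and a gear; in front of them the axle and its bush.
- bush_mouth (a point): Centre of the open mouth of the brass bush, a fixed horizontal sleeve of 32 mm outside and 16 mm bore, in the box at x = -30, y = -43, 60 mm above the table. It is 46 mm deep and runs from its mouth towards the box's -y wall; the axle comes out along the box's +y. The free room in the box ends at y = +95 mm.
- axle_seat (a point): Where the axle's origin is when the axle is fully home in the bush (box x = -30, y = 2, 60 mm above the table), fixed in the box. The axle's inner end leaves the bush 46 mm further along the box's +y. With the cover at 60 degrees the cover overhangs this place, so a gripper closing across the axle must come in tilted, leaning with its body to the front (-x) side of the box, parallel to the cover.
- axle: The axle, 105 mm long, about 0.11 kg: an orange plastic grip head 20 mm in diameter and 30 mm long, and a steel shaft 14 mm in diameter and 75 mm long. Origin: centre of the grip head; the y axis runs along the axle, the shaft lies on the -y side (its end at y = -89 mm), the head ends at y = +15 mm. It starts home in the bush, lying level along the box's y; it has 1 mm of play all round in the bush, so the head may hang 2 to 3 mm low.
- blue_tray: Blue open tray, fixed to the table, 200 (x) x 130 (y) x 28 mm high, walls and floor 4 mm, empty. Origin: centre of its underside. It stands on one side of the box or on the other. A grey tray of the same shape holds two gears and is no place for the axle.
- gear_a: Loose bystander, not to be moved (more than 30 mm counts as disturbed): brass gear, 52 mm across, in the grey tray.
- gear_b: Loose bystander, not to be moved (more than 30 mm counts as disturbed): white gear, 38 mm across, in the grey tray.
- screwdriver: Loose bystander, not to be moved (more than 30 mm counts as disturbed): screwdriver lying on the table.
- glue: Loose bystander, not to be moved (more than 30 mm counts as disturbed): white bottle with red cap, 48 mm across, 120 mm high.
- mug: Loose bystander, not to be moved (more than 30 mm counts as disturbed): blue mug, 76 mm across, 90 mm high.
- tape: Loose bystander, not to be moved (more than 30 mm counts as disturbed): yellow ring like a roll of tape, 90 mm across, 24 mm high.
- paint_jar: Loose bystander, not to be moved (more than 30 mm counts as disturbed): green jar, 52 mm across, 60 mm high.
There are look-alikes about, which are no part of the job. Several things look just like the blue_tray: the one meant starts farthest from the robot's base.

How it is judged:
By the outcome, as a careful person would: the job done as asked, in the order asked, and still so for the second after the job is handed in, with the robot touching nothing.
It also fails if it takes over 72 s, if anything falls off the work surface, if the arm or the gripper's body presses on something with over 40 N, if the wrist force passes 120 N, or if a joint passes its speed limit or range.

## Working session

There is one attempt and no reset: what is moved stays moved. The work goes in short steps, Python scripts to look and compute and a tool call to move; the robot and the scene stay as the last step left them, time stands still between calls to the robot, and variables do not carry over. Pictures are saved under pics/ and viewed, and the job is handed in when it is done.

Besides the shell and the picture viewer there is one more tool, called as a command line: name --argument value ..., lists and objects as JSON in quotes. play_rows: Moves the arm, as the interface text tells. Its arguments: {"type":"object","properties":{"plan":{"type":"array","items":{"type":"number"}},"hand":{"type":"number"}},"required":["plan"]}

```bash
mkdir -p pics; ls; cat > h.py <<'E'
import numpy as np, cv2
from workcell import bot
from scipy.spatial.transform import Rotation as R
def shot(cam,fn):
    c=bot.camera(cam); cv2.imwrite('pics/'+fn,c['frame']); return c
def cloud(c):
    K=c['K'];z=c['range_z'];v,u=np.mgrid[0:480,0:640]
    P=np.stack([(u-K[0,2])/K[0,0]*z,(v-K[1,2])/K[1,1]*z,z],-1)
    T=c['cam_to_world'];W=P@T[:3,:3].T+T[:3,3]
    W[z==0]=np.nan
    return W
E
python3 - <<'E'
from h import *
o=bot.get_obs();print(o)
for cam in ['scene','side','wrist']:
    c=shot(cam,cam+'0.png');print(cam,c['K'][0,0],c['cam_to_world'].round(3).tolist())
E
```

```text
pics
{'clock': 0.0, 'joint_pos': array([-1.62965994e-05,  2.41433086e-01,  3.71777359e-03,  1.33519163e+00,
       -4.06826610e-06,  1.57081071e+00]), 'joint_vel': array([ 0.00109449,  0.00042688, -0.00065902,  0.00073851, -0.00018657,
        0.00101991]), 'tau': array([ 5.50268451e-04, -3.72315860e+01,  2.52406776e+01,  1.67737965e-02,
        2.29149265e-05,  1.14679995e-05]), 'eef_pos': array([ 4.99390793e-01, -9.32833953e-06,  2.41400425e-01]), 'tool_rot': array([ 0.70711723,  0.70709554, -0.00074765, -0.00074478]), 'ft_force': array([ 0.05554391, -0.62726398, -0.06335524]), 'ft_torque': array([ 0.05746315,  0.04454937, -0.01296246]), 'grip_width': 0.0851329575901053}
scene 538.4556509686485 [[-0.581, 0.54, -0.609, 1.183], [0.814, 0.402, -0.42, 0.464], [0.018, -0.74, -0.673, 0.88], [0.0, 0.0, 0.0, 1.0]]
side 572.1440842481095 [[-0.969, -0.133, 0.207, 0.161], [-0.246, 0.51, -0.824, 1.286], [0.005, -0.85, -0.527, 0.902], [0.0, 0.0, 0.0, 1.0]]
wrist 414.7006137540961 [[1.0, 0.002, -0.002, 0.5], [0.001, -0.947, -0.321, 0.083], [-0.002, 0.321, -0.947, 0.373], [0.0, 0.0, 0.0, 1.0]]
```

View pics/scene0.png

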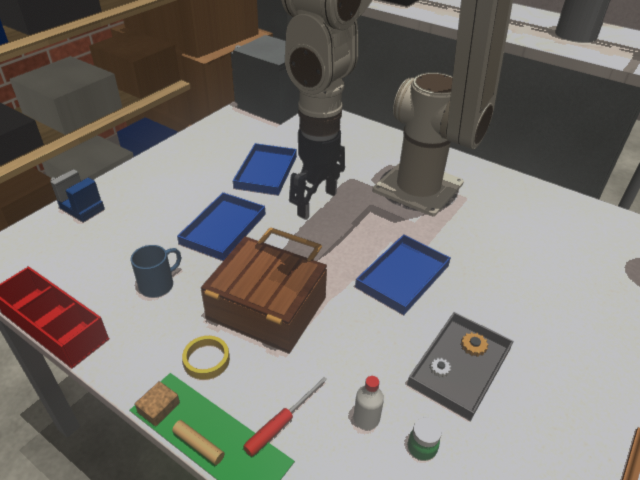

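View pics/side0.png

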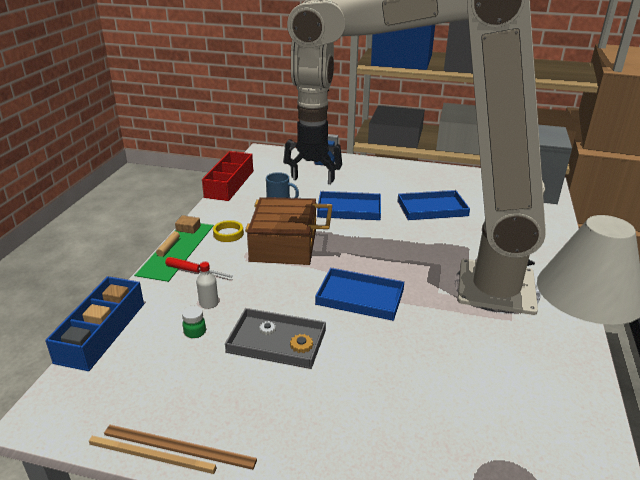

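View pics/wrist0.png

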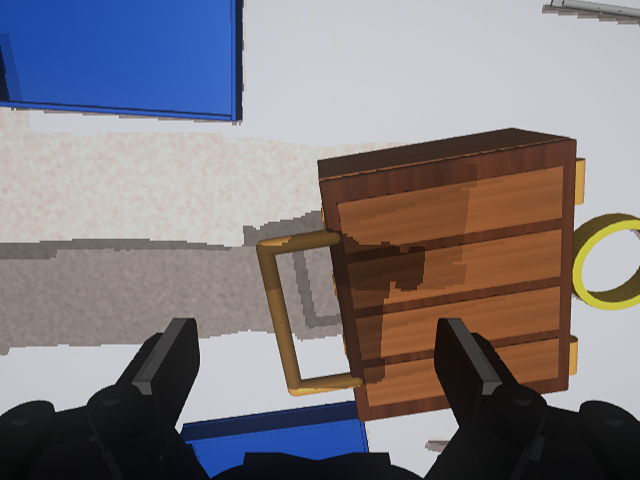

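The scene image shows three blue trays at about (265,167), (223,225) and (403,272), the box at (267,290) with its handle towards the robot, and the grey tray at (462,362). Next I measure them.

```bash
python3 - <<'E'
from h import *
for cam in ['scene','side','wrist']:
    c=bot.camera(cam);W=cloud(c);np.save('pics/%s.npy'%cam,W)
    for q in ['blue_tray','cover_handle','cover','drive_box','axle','mug','glue','tape','paint_jar','screwdriver','gear_a','gear_b']:
        for d in bot.outline_of(q,cam):
            m=d['mask'];P=W[m];P=P[~np.isnan(P[:,0])]
            if len(P)<20: continue
            print(cam,q,round(d['p'],2),np.int32(d['point']),m.sum(),'med',np.median(P,0).round(3),'lo',np.percentile(P,2,0).round(3),'hi',np.percentile(P,98,0).round(3))
E
```

```text
scene blue_tray 0.92 [273 400] 4182 med [0.342 0.133 0.003] lo [ 0.241  0.07  -0.001] hi [0.442 0.202 0.027]
scene blue_tray 0.58 [225 219] 3386 med [ 0.463 -0.316  0.004] lo [ 0.359 -0.383 -0.002] hi [ 0.566 -0.235  0.027]
scene blue_tray 0.57 [169 264] 2352 med [ 0.2   -0.39   0.004] lo [ 0.095 -0.472 -0.002] hi [ 0.311 -0.295  0.027]
scene blue_tray 0.48 [289 267] 10295 med [ 0.63  -0.034  0.098] lo [ 0.477 -0.147  0.002] hi [0.7   0.054 0.104]
scene cover_handle 0.79 [279 267] 6891 med [ 0.606 -0.051  0.1  ] lo [ 0.47  -0.153  0.088] hi [0.694 0.046 0.105]
scene cover 0.65 [274 263] 6829 med [ 0.606 -0.05   0.1  ] lo [ 0.473 -0.151  0.09 ] hi [0.694 0.047 0.105]
scene drive_box 0.92 [291 268] 10189 med [ 0.63  -0.034  0.098] lo [ 0.477 -0.145  0.004] hi [0.7   0.054 0.104]
scene axle 0.69 [346 473] 463 med [0.441 0.351 0.014] lo [0.412 0.327 0.004] hi [0.46  0.373 0.022]
scene mug 0.58 [274 266] 6738 med [ 0.606 -0.049  0.1  ] lo [ 0.474 -0.149  0.093] hi [0.693 0.045 0.105]
scene mug 0.57 [268 148] 1861 med [ 0.699 -0.284  0.056] lo [ 0.632 -0.333  0.003] hi [ 0.734 -0.259  0.08
[... 2750 characters left out ...]
.07  0.002] hi [0.437 0.154 0.028]
wrist cover_handle 0.96 [268 438] 58071 med [ 0.586 -0.032  0.102] lo [ 0.47  -0.149  0.098] hi [0.686 0.046 0.106]
wrist cover 0.86 [266 439] 57805 med [ 0.586 -0.031  0.102] lo [ 0.471 -0.148  0.098] hi [0.686 0.046 0.106]
wrist drive_box 0.56 [257 435] 62243 med [ 0.586 -0.025  0.101] lo [ 0.472 -0.147  0.035] hi [0.684 0.052 0.106]
wrist tape 0.73 [260 581] 3209 med [ 0.763 -0.065  0.022] lo [ 0.734 -0.104  0.002] hi [ 0.808 -0.019  0.025]
wrist tape 0.66 [256 434] 62202 med [ 0.586 -0.025  0.101] lo [ 0.472 -0.147  0.034] hi [0.685 0.052 0.106]
wrist screwdriver 0.61 [  5 596] 849 med [0.714 0.148 0.015] lo [ 0.68   0.142 -0.   ] hi [0.748 0.154 0.017]
```

Candidate trays, with their scene pixels:
- (403,272): 0.37 m from the base
- (265,167): 0.43 m from the base
- (223,225), centred near (0.46,-0.31): 0.56 m from the base

The last is the farthest, so it is the one meant. I confirm it in a crop and fit the geometry.

```bash
python3 - <<'E'
from h import *
f=cv2.imread('pics/scene0.png');cv2.imwrite('pics/crop0.png',cv2.resize(f[130:350,130:460],None,fx=2.4,fy=2.4,interpolation=cv2.INTER_CUBIC))
for cam in ['scene','side','wrist']:
    W=np.load('pics/%s.npy'%cam).reshape(-1,3)
    m=(W[:,0]>.45)&(W[:,0]<.72)&(abs(W[:,1]+.05)<.13)&(W[:,2]>.088)&(W[:,2]<.125)
    P=W[m]
    # plane of the cover
    c=P[(P[:,0]>.53)&(P[:,0]<.66)&(P[:,1]>-.12)&(P[:,1]<.03)]
    A=np.c_[c[:,:2],np.ones(len(c))];s,*_=np.linalg.lstsq(A,c[:,2],rcond=None)
    # keep board: x>hull; rect of the largest region w/o handle via raster
    pts=np.float32(P[:,:2])*1000
    img=np.zeros((400,400),np.uint8)
    ij=((pts-[400,-250])).astype(int);img[ij[:,1],ij[:,0]]=255
    img=cv2.morphologyEx(img,cv2.MORPH_CLOSE,np.ones((7,7)))
    b=cv2.morphologyEx(img,cv2.MORPH_OPEN,np.ones((25,25)))
    cn=max(cv2.findContours(b,0,1)[0],key=cv2.contourArea)
    r=cv2.minAreaRect(cn);print(cam,'plane',s.round(4),'rect',r[0][0]+400,r[0][1]-250,r[1],r[2])
    h=img&~cv2.dilate(b,np.ones((9,9)));ys,xs=np.nonzero(h)
    hp=cv2.minAreaRect(np.c_[xs,ys].astype(np.float32));print('  handle rect',hp[0][0]+400,hp[0][1]-250,hp[1],hp[2])
    # tray B
    m=(W[:,0]>.33)&(W[:,0]<.6)&(W[:,1]<-.2)&(W[:,1]>-.42)&(W[:,2]>.018)&(W[:,2]<.034)
    r=cv2.minAreaRect(np.float32(W[m][:,:2]*1000));print('  tray',r)
E
```

```text
scene plane [-0.0275 -0.0048  0.1164] rect 605.0787963867188 -54.5078125 (180.2465362548828, 201.56390380859375) 9.593132972717285
  handle rect 494.00357818603516 -75.04670715332031 (52.962947845458984, 193.61830139160156) 10.728859901428223
  tray ((461.56085205078125, -310.9297180175781), (205.15310668945312, 136.4630126953125), 9.31442642211914)
side plane [-0.0234 -0.0054  0.1168] rect 558.0 15.5 (57.0, 38.0) 90.0
  handle rect 580.8007202148438 -60.01527404785156 (228.6581573486328, 213.32838439941406) 9.819300651550293
  tray ((460.93719482421875, -308.2291259765625), (199.58697509765625, 146.58168029785156), 9.148317337036133)
wrist plane [-0.0287 -0.0041  0.1186] rect 602.7242889404297 -54.8802490234375 (180.82801818847656, 201.34471130371094) 9.38914680480957
  handle rect 577.9934997558594 -77.41921997070312 (227.85775756835938, 162.0458526611328) 6.511019706726074
  tray ((456.27825927734375, -248.3137664794922), (46.524559020996094, 201.20486450195312), 86.05903625488281)
```

View pics/crop0.png

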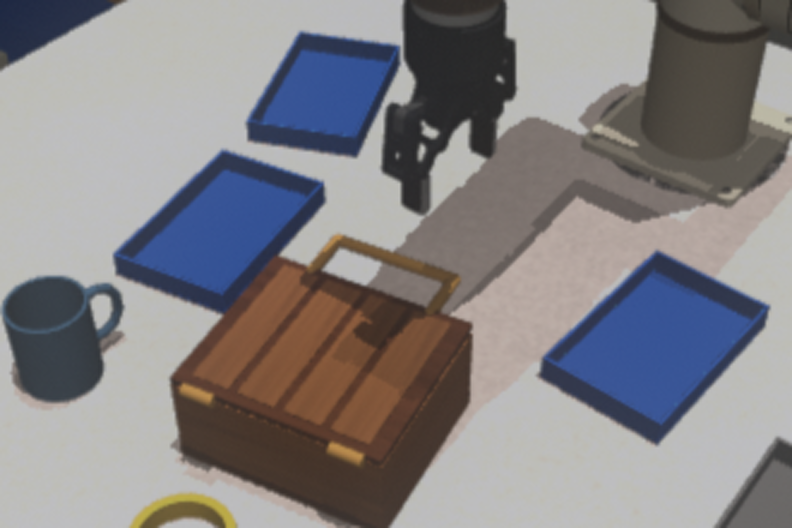

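```bash
python3 - <<'E'
from h import *
for psi in np.deg2rad([9.5]):
  ex=np.array([np.cos(psi),np.sin(psi)]);ey=np.array([-ex[1],ex[0]])
  for cam in ['scene','side','wrist']:
    W=np.load('pics/%s.npy'%cam).reshape(-1,3)
    m=(W[:,0]>.42)&(W[:,0]<.74)&(abs(W[:,1]+.05)<.16)&(W[:,2]>.085)&(W[:,2]<.125)
    P=W[m];Q=np.c_[(P[:,:2]-[.6,-.055])@ex,(P[:,:2]-[.6,-.055])@ey,P[:,2]]*1000
    print(cam)
    for y in range(-100,105,20):
        s=Q[abs(Q[:,1]-y)<4]
        if len(s)<5: continue
        b=s[s[:,0]<-100];c=s[s[:,0]>-95]
        print(' y',y,'cover x',np.percentile(c[:,0],[0.5,99.5]).round(1) if len(c) else '', 'bar',len(b),b.min(0).round(1)if len(b) else '',b.max(0).round(1) if len(b) else '')
    for x in range(-60,81,40):
        s=Q[abs(Q[:,0]-x)<4]; 
        if len(s)>5:print(' x',x,'y',np.percentile(s[:,1],[.5,99.5]).round(1),'z',np.median(s[:,2]).round(1))
    # box front/side walls near base
    m=(W[:,0]>.42)&(W[:,0]<.76)&(abs(W[:,1]+.05)<.16)&(W[:,2]>.02)&(W[:,2]<.08)
    P=W[m];Q=np.c_[(P[:,:2]-[.6,-.055])@ex,(P[:,:2]-[.6,-.055])@ey,P[:,2]]*1000
    for nm,sel in [('rear',(abs(Q[:,1])<70)&(Q[:,0]>50)),('+y',(abs(Q[:,0])<60)&(Q[:,1]>60)),('front',(abs(Q[:,1])<70)&(Q[:,0]<-60))]:
        if sel.sum()>30:print('  wall',nm,sel.sum(),np.median(Q[sel],0).round(1),np.polyfit(Q[sel][:,1 if nm!='+y' else 0],Q[sel][:,0 if nm!='+y' else 1],1).round(3))
E
```

```text
scene
 y -100 cover x [-81.8  87.2] bar 0  
 y -80 cover x [-80.4  94.4] bar 0  
 y -60 cover x [-93.6  94.9] bar 32 [-131.2  -63.9   98. ] [-100.3  -56.2  107.2]
 y -40 cover x [-81.4  88.1] bar 19 [-132.6  -43.9   97.8] [-120.7  -36.3  105.7]
 y -20 cover x [-81.7  87.6] bar 20 [-132.2  -23.9   92.7] [-121.   -16.3  108.8]
 y 0 cover x [-80.2  87.5] bar 18 [-130.6   -3.6   95.4] [-121.3    2.9  106.4]
 y 20 cover x [-80.1  87.8] bar 20 [-130.8   16.1   97.1] [-121.    23.8  106.6]
 y 40 cover x [-79.6  88.6] bar 18 [-132.1   36.3   95.9] [-120.4   43.1  106.4]
 y 60 cover x [-93.3  95.2] bar 40 [-130.3   56.2   93.9] [-100.2   63.9  108.6]
 y 80 cover x [-80.7  94.5] bar 0  
 y 100 cover x [-81.4  86.9] bar 0  
 x -60 y [-96.9 100.2] z 101.8
 x -20 y [-99.1  99.8] z 100.6
 x 20 y [-99.   99.9] z 99.5
 x 60 y [-99.5 100. ] z 98.4
  wall rear 1272 [86.6 -4.5 46.6] [-0.116 93.074]
  wall +y 500 [ 3.4 99.7 50.7] [-1.0000e-03  9.9658e+01]
side
 y -100 cover x [-81.   87.5] bar 0  
 y -80 cover x [-82.7  92.1] bar 0  
 y -60 cover x [-91.7  93. ] bar 14 [-130.8  -64.    95.9] [-101.9  -5
[... 1170 characters left out ...]
.   107.8]
 y 0 cover x [-83.2  83.8] bar 158 [-135.1   -3.9   99.6] [-123.3    3.9  108.3]
 y 20 cover x [-83.2  84.3] bar 163 [-134.8   16.   100.4] [-123.1   24.   107.9]
 y 40 cover x [-83.2  84.1] bar 171 [-135.3   36.   100.2] [-123.1   43.9  108.1]
 y 60 cover x [-94.1  90.5] bar 546 [-134.9   56.   102.2] [-100.    64.   107.8]
 y 80 cover x [-83.2  90.6] bar 0  
 y 100 cover x [-83.5  83.7] bar 0  
 x -60 y [-97.3 100. ] z 103.3
 x -20 y [-97.6 100.1] z 102.1
 x 20 y [-37.7 100.1] z 100.9
 x 60 y [-95. 100.] z 99.7
  wall rear 1011 [139.1 -23.5  23.4] [  0.196 146.665]
  wall +y 2040 [  1.  100.   54.2] [  0.    100.006]
  wall front 155 [-86.3   3.2  58.7] [-1.0000e-03 -8.6403e+01]
```

The enlarged crop confirms it: the tray nearest the box and mug (crop ~(220,230)) is the farthest from the base, so it is the target. The box frame is yaw 9.5° with origin near (0.6017,-0.0545), and the handle bar is at box x=-130, z≈101.

```bash
cat >> h.py <<'E'
O=np.array([.6017,-.0545,0]);PSI=np.deg2rad(9.5)
RB=R.from_euler('z',PSI)
def tb(p): return RB.inv().apply(np.asarray(p)-O)*1000   # world->box mm
def tw(p): return RB.apply(np.asarray(p)/1000)+O
def tool(alpha,yaw=0.,roll=0.): # box frame tool: x=ey, z=(cos a,0,-sin a); yaw about box z (deg)
    a=np.deg2rad(alpha);M=np.array([[0,np.sin(a),np.cos(a)],[1,0,0],[0,np.cos(a),-np.sin(a)]])
    return R.from_euler('z',yaw,degrees=True)*R.from_matrix(M)
def state(o=None):
    o=o or bot.get_obs();q=RB.inv()*R.from_quat(o['tool_rot']);z=q.as_matrix()[:,2]
    print('t %.2f'%o['clock'],'box',tb(o['eef_pos']).round(1),'alpha',np.rad2deg(np.arctan2(-z[2],np.hypot(z[0],z[1]))).round(1),'zaxis',z.round(3),'xaxis',q.as_matrix()[:,0].round(3),'F',o['ft_force'].round(1),'w',(o['grip_width']*1000).round(1),'q',o['joint_pos'].round(2))
    return o
def plan(segs,start=None,dp=1):
    """segs: list of (box pos, R in box, nrows)"""
    if start is None:
        o=bot.get_obs();start=(tb(o['eef_pos']),RB.inv()*R.from_quat(o['tool_rot']))
    p,q=start;out=[]
    for tp,tq,n in segs:
        p0,q0=p.copy(),q;rv=(q0.inv()*tq).as_rotvec()
        for i in range(1,n+1):
            pt=p0+(np.array(tp)-p0)*i/n;qt=q0*R.from_rotvec(rv*i/n)
            s=np.round(q.inv().apply(pt-p),dp);r=np.round((q.inv()*qt).as_rotvec(),2 if dp==0 else 3)
            if np.linalg.norm(s)>60 or np.linalg.norm(r)>.185: print('TOO FAST',np.linalg.norm(s),np.linalg.norm(r))
            p=p+q.apply(s);q=q*R.from_rotvec(r)
            out.append(list(s)+list(r))
    for r in out: print(','.join('%g'%(x+0) for x in r)+',')
    print('end',p.round(1),q.as_matrix()[:,2].round(3),len(out))
    return p,q
E
python3 - <<'E'
from h import *
state();print([a for a in dir(bot) if a[0]!='_'],bot.nose_length)
plan([((-200,0,190),tool(45),10)],dp=0)
E
```

```text
Traceback (most recent call last):
  File "h.py", line 21, in state
    print('t %.2f'%o['clock'],'box',tb(o['eef_pos']).round(1),'alpha',np.rad2deg(np.arctan2(-z[2],np.hypot(z[0],z[1]))).round(1),'zaxis',z.round(3),'xaxis',q.as_matrix()[:,0].round(3),'F',o['ft_force'].round(1),'w',(o['grip_width']*1000).round(1),'q',o['joint_pos'].round(2))
                                                                                                                                                                                                                       ^^^^^^^^^^^^^^^^^^^^^^^^^^^^
AttributeError: 'float' object has no attribute 'round'
```

```bash
sed -i "s/(o\['grip_width'\]\*1000).round(1)/round(o['grip_width']*1000,1)/" h.py
python3 - <<'E'
from h import *
state();print([a for a in dir(bot) if a[0]!='_'],bot.nose_length)
plan([((-200,0,190),tool(45),10)],dp=0)
E
```

```text
t 2.10 box [-91.3  70.5 242.3] alpha 90.0 zaxis [ 0. -0. -1.] xaxis [ 0.165  0.986 -0.   ] F [ 1.4 -0.2  0. ] w 85.2 q [ 0.    0.24  0.    1.34 -0.    1.57]
['Unreachable', 'camera', 'get_obs', 'job_done', 'nose_length', 'outline_of'] 0.011
-9,-10,5,-0.08,0.01,-0.02,
-8,-10,5,-0.08,0,-0.01,
-9,-10,3,-0.08,0.01,-0.02,
-8,-11,3,-0.07,0.01,-0.01,
-8,-11,1,-0.08,0,-0.02,
-8,-12,1,-0.08,0.01,-0.01,
-8,-11,0,-0.08,0.01,-0.02,
-8,-12,-1,-0.08,0,-0.02,
-7,-12,-2,-0.08,0.01,-0.01,
-8,-11,-3,-0.07,0.01,-0.02,
end [-199.8   -0.4  189.9] [ 0.705  0.005 -0.709] 10
```

play_rows --plan '[-9,-10,5,-0.08,0.01,-0.02,-8,-10,5,-0.08,0,-0.01,-9,-10,3,-0.08,0.01,-0.02,-8,-11,3,-0.07,0.01,-0.01,-8,-11,1,-0.08,0,-0.02,-8,-12,1,-0.08,0.01,-0.01,-8,-11,0,-0.08,0.01,-0.02,-8,-12,-1,-0.08,0,-0.02,-7,-12,-2,-0.08,0.01,-0.01,-8,-11,-3,-0.07,0.01,-0.02,0,0,0,0,0,0]' --hand 42

```text
clock: 3.48
eef_pos: [0.4027, -0.0882, 0.1882]
tool_rot: [0.598, 0.706, 0.291, 0.244]
ft_force: [-0.1, -0.5, -0.3]
grip_width: 0.036
```

```bash
python3 - <<'E'
from h import *
state()
c=shot('wrist','wrist1.png');W=cloud(c).reshape(-1,3)
Q=tb(W);m=(Q[:,0]<-105)&(Q[:,0]>-150)&(abs(Q[:,1])<50)&(Q[:,2]>75)&(Q[:,2]<125)
print(m.sum(),Q[m].min(0),Q[m].max(0),np.median(Q[m],0))
for y in (-40,0,40):
  s=Q[m&(abs(Q[:,1]-y)<6)]
  if len(s)>6: 
    A=np.c_[2*s[:,[0,2]],np.ones(len(s))];b=(s[:,[0,2]]**2).sum(1);x=np.linalg.lstsq(A,b,rcond=None)[0];print(y,x[:2],np.sqrt(x[2]+x[:2]@x[:2]))
plan([((-130,0,101),tool(45),8)],dp=0)
E
```

```text
t 3.48 box [-201.8   -0.4  188.2] alpha 45.4 zaxis [ 0.703  0.004 -0.712] xaxis [-0.001  1.     0.004] F [-0.1 -0.5 -0.3] w 36.0 q [-0.55 -0.28 -0.95  0.26  0.48  1.02]
3002 [-138.2142526   -49.90969398   96.08721982] [-125.9705628    49.9256308   107.88560948] [-135.02670417    4.47083306  104.90138763]
-40 [-131.7212017   101.29560139] 5.200075332422377
0 [-131.53435468  101.10438842] 5.443188506426726
40 [-131.73056748  101.37026935] 5.18124940940712
0,-2,14,0,0,0,
0,-1,14,0,0,0,
0,-2,14,0,0,0,
0,-1,14,0,0,0,
0,-2,14,0,0,0,
0,-1,14,0,0,0,
0,-2,14,0,0,0,
0,-1,14,0,0,0,
end [-130.2   -0.4  101.5] [ 0.704  0.003 -0.71 ] 8
```

View pics/wrist1.png

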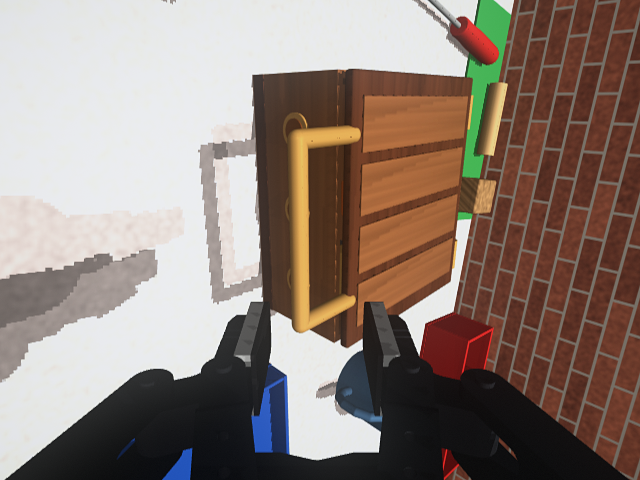

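The wrist view shows the bar at (300,230), between the finger columns at (250,380). The measured bar centre is box (-131,·,101), so I go in around it.

play_rows --plan '[0,-2,14,0,0,0,0,-1,14,0,0,0,0,-2,14,0,0,0,0,-1,14,0,0,0,0,-2,14,0,0,0,0,-1,14,0,0,0,0,-2,14,0,0,0,0,-1,13,0,0,0,0,0,0,0,0,0]'

```text
clock: 4.65
eef_pos: [0.475, -0.0751, 0.1027]
tool_rot: [0.595, 0.708, 0.292, 0.244]
ft_force: [-0.0, 0.1, 0.1]
grip_width: 0.0358
```

```bash
python3 - <<'E'
from h import *
state()
c=shot('side','side1.png');cv2.imwrite('pics/side1c.png',cv2.resize(c['frame'][120:300,200:440],None,fx=3,fy=3))
E
```

```text
t 4.65 box [-128.4    0.6  102.7] alpha 45.2 zaxis [ 0.704  0.006 -0.71 ] xaxis [-0.007  1.     0.002] F [-0.   0.1  0.1] w 35.8 q [-0.39  0.09 -1.01 -0.22  0.38  1.15]
```

View pics/side1c.png

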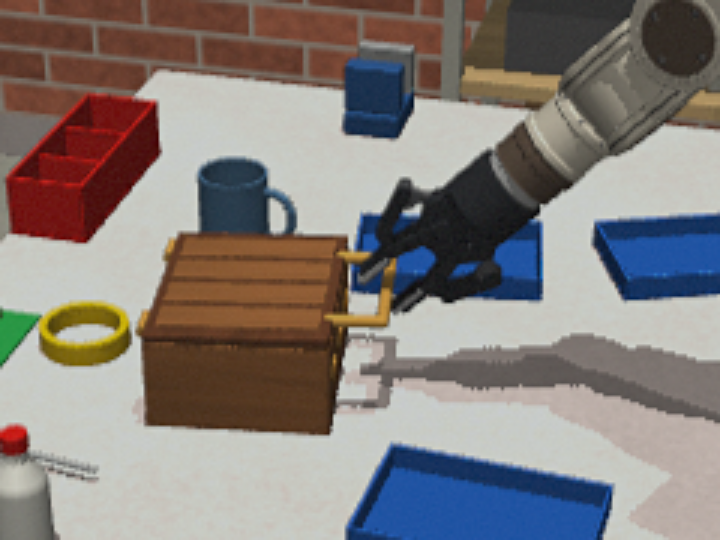

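```bash
cat >> h.py <<'E'
H=np.array([84.5,0,90.])
def bar(th):
    t=np.deg2rad(th);return H+215*np.array([-np.cos(t),0,np.sin(t)])+4*np.array([np.sin(t),0,np.cos(t)])
E
python3 - <<'E'
from h import *
s=plan([(bar(2),tool(45),1)],dp=0)
N=20
print()
s=plan([(bar(2+60*(i+1)/N),tool(45+25*(i+1)/N),1) for i in range(N)],start=s,dp=0)
print(bar(62),bar(60))
E
```

```text
-1,-2,0,0,-0.01,0,
end [-130.3   -0.4  101.5] [ 0.705 -0.004 -0.71 ] 1

0,9,-7,0.02,0,0,
0,8,-7,0.02,0,0,
0,9,-7,0.02,0,0,
0,10,-7,0.02,0,0,
0,9,-6,0.03,0,0,
0,10,-6,0.02,0,0,
0,9,-5,0.02,0,0,
0,10,-6,0.02,0,0,
0,10,-5,0.02,0,0,
0,11,-4,0.02,0,0,
0,10,-5,0.03,0,0,
0,10,-4,0.02,0,0,
0,11,-4,0.02,0,0,
0,11,-3,0.02,0,0,
0,11,-3,0.02,0,0,
0,11,-3,0.03,0,0,
0,11,-2,0.02,0,0,
0,11,-2,0.02,0,0,
0,11,-2,0.02,0,0,
0,11,-1,0.02,0.01,0,
end [-12.6   0.5 281.3] [ 0.345  0.005 -0.939] 20
[-12.90459563   0.         281.71161872] [-19.53589838   0.         278.19546181]
```

play_rows --plan '[-1,-2,0,0,-0.01,0,0,0,0,0,0,0,0,0,0,0,0,0,0,0,0,0,0,0]' --hand 22

```text
clock: 5.2
eef_pos: [0.4722, -0.0772, 0.1015]
tool_rot: [0.597, 0.705, 0.289, 0.249]
ft_force: [0.3, -0.0, 0.4]
grip_width: 0.0187
```

play_rows --plan '[0,9,-7,0.02,0,0,0,8,-7,0.02,0,0,0,9,-7,0.02,0,0,0,10,-7,0.02,0,0]'

```text
clock: 5.7
eef_pos: [0.476, -0.0757, 0.1436]
tool_rot: [0.609, 0.717, 0.258, 0.221]
ft_force: [-4.2, -1.7, -3.6]
grip_width: 0.0191
```

```bash
python3 - <<'E'
from h import *
state(); print(bar(14))
c=shot('side','side2.png');cv2.imwrite('pics/side2c.png',cv2.resize(c['frame'][120:300,200:440],None,fx=3,fy=3))
E
```

```text
t 5.70 box [-1.275e+02 -1.000e-01  1.436e+02] alpha 50.3 zaxis [ 0.639 -0.006 -0.769] xaxis [ 0.005  1.    -0.003] F [-4.2 -1.7 -3.6] w 19.1 q [-0.35 -0.04 -0.87  0.11  0.31  1.17]
[-123.14589357    0.          145.89439046]
```

View pics/side2c.png

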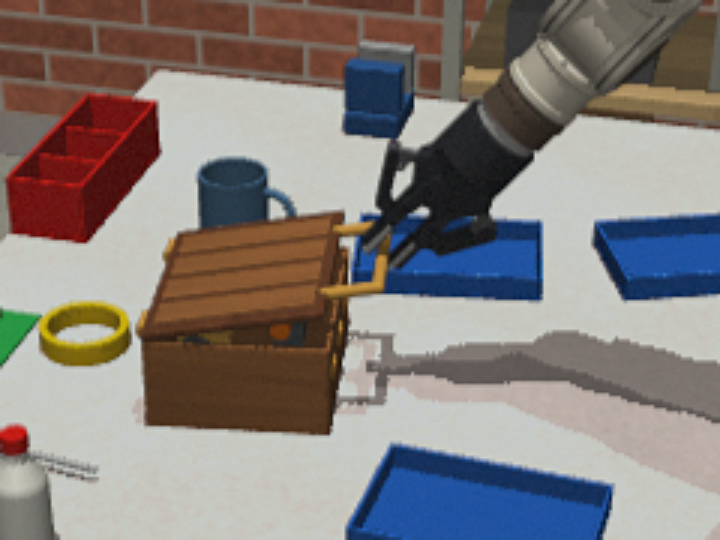

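The cover is rising cleanly with the bar caged at (380,255), and the orange head shows inside at (280,330). I continue the lift.

play_rows --plan '[0,9,-6,0.03,0,0,0,10,-6,0.02,0,0,0,9,-5,0.02,0,0,0,10,-6,0.02,0,0,0,10,-5,0.02,0,0,0,11,-4,0.02,0,0,0,10,-5,0.03,0,0,0,10,-4,0.02,0,0]'

```text
clock: 6.75
eef_pos: [0.5156, -0.0688, 0.2229]
tool_rot: [0.626, 0.737, 0.193, 0.166]
ft_force: [-8.8, -0.2, 0.7]
grip_width: 0.0188
```

play_rows --plan '[0,11,-4,0.02,0,0,0,11,-3,0.02,0,0,0,11,-3,0.02,0,0,0,11,-3,0.03,0,0,0,11,-2,0.02,0,0,0,8,-2,0.02,0,0,0,8,-1,0.02,0,0,0,6,-1,0.02,0,0,0,0,0,0,0,0,0,0,0,0,0,0]'

```text
clock: 8.0
eef_pos: [0.5782, -0.0587, 0.2756]
tool_rot: [0.637, 0.751, 0.132, 0.115]
ft_force: [-1.3, -0.9, -0.7]
grip_width: 0.0188
```

```bash
cat >> h.py <<'E'
def cover_angle(c):
    Q=tb(cloud(c).reshape(-1,3))
    m=(Q[:,0]>-60)&(Q[:,0]<85)&(abs(Q[:,1])<97)&(Q[:,2]>115)&(Q[:,2]<290)
    best=None
    for th in np.arange(0,80,.5):
        t=np.deg2rad(th);d=(Q[m]-H)@np.array([np.sin(t),0,np.cos(t)]);l=(Q[m]-H)@np.array([-np.cos(t),0,np.sin(t)])
        for off in (0,8):
            n=((abs(d-off)<2)&(l<170)).sum()
            if best is None or n>best[0]: best=(n,th,off)
    return best,m.sum()
E
python3 - <<'E'
from h import *
state()
for cam in('scene','side'): print(cam,cover_angle(shot(cam,cam+'3.png')))
E
```

```text
t 8.00 box [-23.9  -0.3 275.6] alpha 69.8 zaxis [ 0.345 -0.006 -0.939] xaxis [ 0.002  1.    -0.005] F [-1.3 -0.9 -0.7] w 18.8 q [-0.15  0.14 -0.1   1.    0.1   1.27]
scene ((np.int64(5277), np.float64(58.0), 8), np.int64(7758))
side ((np.int64(359), np.float64(59.0), 8), np.int64(759))
```

View pics/side3.png

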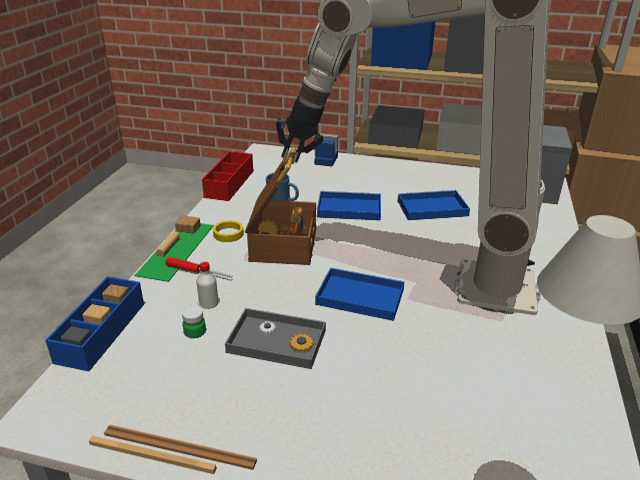

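The cover is at about 58.5°, so I nudge it up 1.5°, then open wide enough and retract along the tool.

play_rows --plan '[0,4,-0.5,0,0,0,0,3,-0.5,0,0,0,0,0,0,0,0,0,0,0,0,0,0,0]'

```text
clock: 8.6
eef_pos: [0.5847, -0.0576, 0.2796]
tool_rot: [0.637, 0.751, 0.132, 0.115]
ft_force: [-3.5, -1.2, 1.6]
grip_width: 0.0186
```

play_rows --plan '[0,-3,0,0,0,0,0,0,0,0,0,0,0,0,0,0,0,0]' --hand 35

```text
clock: 8.98
eef_pos: [0.5821, -0.058, 0.2785]
tool_rot: [0.636, 0.751, 0.132, 0.116]
ft_force: [0.6, -0.7, 0.0]
grip_width: 0.0297
```

play_rows --plan '[0,0,-10,0,0,0,0,0,-20,0,0,0,0,0,-25,0,0,0,0,0,-25,0,0,0,0,0,0,0,0,0]'

```text
clock: 9.6
eef_pos: [0.5554, -0.0624, 0.3568]
tool_rot: [0.636, 0.751, 0.133, 0.118]
ft_force: [0.5, -0.2, 0.4]
grip_width: 0.0295
```

```bash
python3 - <<'E'
from h import *
state()
for cam in('scene','side','wrist'):
    c=shot(cam,cam+'4.png'); print(cam,cover_angle(c))
    np.save('pics/%s4.npy'%cam,cloud(c))
E
```

```text
t 9.60 box [-4.690e+01 -2.000e-01  3.568e+02] alpha 69.5 zaxis [ 0.35  -0.008 -0.937] xaxis [ 0.002  1.    -0.007] F [ 0.5 -0.2  0.4] w 29.5 q [-0.17  0.07  0.03  1.19  0.11  1.26]
scene ((np.int64(5292), np.float64(60.0), 8), np.int64(7633))
side ((np.int64(303), np.float64(61.0), 8), np.int64(607))
wrist ((np.int64(5085), np.float64(59.5), 8), np.int64(12102))
```

View pics/wrist4.png

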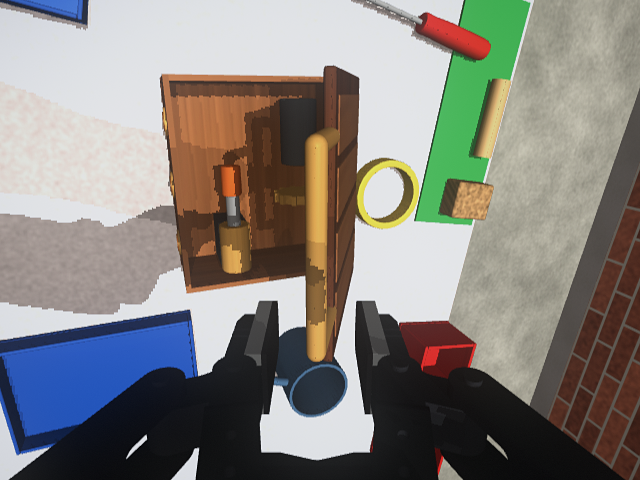

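View pics/side4.png

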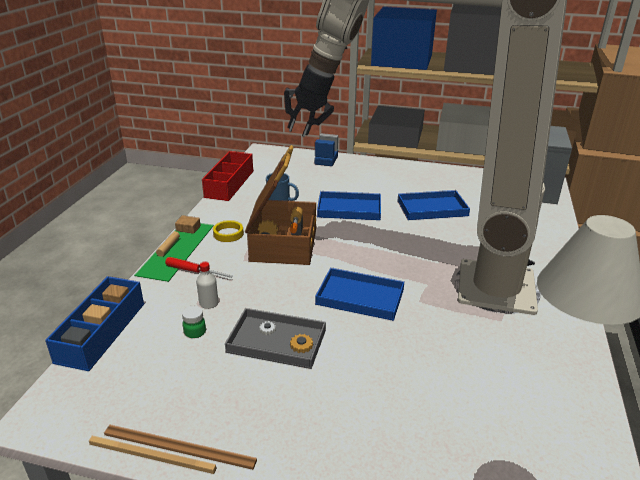

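The cover stands at 60° by itself, with the gripper clear above the bar. The orange head is at wrist (231,180) and the bush at (235,245). I watch for two seconds and measure the axle.

play_rows --plan '[0,0,0,0,0,0,0,0,0,0,0,0,0,0,0,0,0,0,0,0,0,0,0,0,0,0,0,0,0,0,0,0,0,0,0,0,0,0,0,0,0,0,0,0,0,0,0,0,0,0,0,0,0,0,0,0,0,0,0,0,0,0,0,0,0,0,0,0,0,0,0,0,0,0,0,0,0,0,0,0,0,0,0,0,0,0,0,0,0,0,0,0,0,0,0,0,0,0,0,0,0,0,0,0,0,0,0,0]'

```text
clock: 12.0
eef_pos: [0.5545, -0.0621, 0.3534]
tool_rot: [0.637, 0.751, 0.132, 0.115]
ft_force: [0.6, -0.8, 0.2]
grip_width: 0.0299
```

```bash
python3 - <<'E'
from h import *
state()
for cam in('scene','side','wrist'):
    c=shot(cam,cam+'5.png'); print(cam,cover_angle(c));W=cloud(c)
    Q=tb(W.reshape(-1,3)).reshape(W.shape)
    inb=(abs(Q[...,0]+30)<30)&(abs(Q[...,1])<80)&(Q[...,2]>30)&(Q[...,2]<85)
    hsv=cv2.cvtColor(c['frame'],cv2.COLOR_BGR2HSV)
    m=inb&(hsv[...,0]<14)&(hsv[...,1]>170)&(hsv[...,2]>100)&(abs(Q[...,2]-65)<12)&(abs(Q[...,0]+30)<15)
    P=Q[m]
    if len(P): print('head',len(P),P.min(0).round(1),P.max(0).round(1),np.median(P,0).round(1))
    for y in (-3,6,-20,-25,-30,-50,-60,-70):
        s=Q[inb&(abs(Q[...,1]-y)<3)]; s=s[s[:,2]>52]
        if len(s)>5:
            print('  y',y,'top z %.1f'%np.percentile(s[:,2],95),'x at top %.1f'%np.median(s[s[:,2]>np.percentile(s[:,2],80)][:,0]),'xr',s[:,0].min().round(1),s[:,0].max().round(1),len(s))
    for d in bot.outline_of('axle',cam)[:2]:
        P=Q[d['mask']];print('net axle',d['p'],np.int32(d['point']),np.nanmedian(P,0))
f=cv2.imread('pics/wrist5.png');cv2.imwrite('pics/w5c.png',cv2.resize(f[60:310,140:380],None,fx=2.4,fy=2.4))
E
```

```text
t 12.00 box [-4.780e+01  3.000e-01  3.534e+02] alpha 69.8 zaxis [ 0.345 -0.006 -0.939] xaxis [ 0.002  1.    -0.005] F [ 0.6 -0.8  0.2] w 29.9 q [-0.17  0.07  0.03  1.19  0.11  1.26]
scene ((np.int64(5247), np.float64(60.0), 8), np.int64(7648))
side ((np.int64(291), np.float64(61.0), 8), np.int64(616))
head 39 [-38.6  -5.1  53.8] [-21.   22.   71.3] [-31.4  14.   64.7]
  y -3 top z 70.4 x at top -29.3 xr -36.6 -21.9 7
  y 6 top z 70.8 x at top -30.7 xr -40.1 -25.9 8
  y -50 top z 76.6 x at top -32.5 xr -43.0 -16.4 17
  y -60 top z 78.9 x at top -33.1 xr -44.9 -14.8 10
  y -70 top z 80.6 x at top -31.7 xr -40.8 -20.0 12
net axle 0.6 [225 297] [-29.9586433   -4.60456261  64.70579457]
net axle 0.54 [189 264] [ 29.81479649  55.11799302 202.48053532]
wrist ((np.int64(5096), np.float64(59.5), 8), np.int64(12076))
head 478 [-41.1 -12.7  55.7] [-21.6  17.2  71. ] [-34.2   4.1  66.8]
  y -3 top z 69.0 x at top -31.7 xr -41.2 -21.4 118
  y 6 top z 68.7 x at top -31.1 xr -41.2 -22.2 119
  y -20 top z 66.7 x at top -31.0 xr -38.1 -24.4 84
  y -25 top z 66.6 x at top -31.3 xr -38.2 -25.1 78
  y -30 top z 66.9 x at top -31.4 xr -38.2 -25.7 74
  y -50 top z 76.1 x at top -31.3 xr -47.3 -16.9 173
  y -60 top z 76.2 x at top -31.0 xr -47.3 -15.4 173
  y -70 top z 76.3 x at top -32.4 xr -47.0 -17.3 163
net axle 0.91 [191 231] [-32.40848332  -6.98197044  65.47676564]
```

View pics/w5c.png

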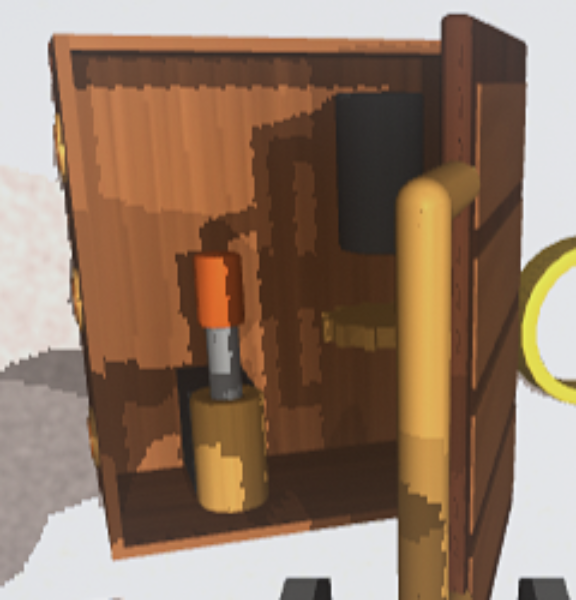

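The cover still reads 60° after 2.4 s. The axle centre is at box (-31, 2, 59.5). Before going in I measure the gripper's own bulk at this opening to check clearances.

```bash
python3 - <<'E'
from h import *
o=bot.get_obs();q=R.from_quat(o['tool_rot'])
for cam in('wrist','scene','side'):
    W=cloud(bot.camera(cam)).reshape(-1,3);T=q.inv().apply(W-o['eef_pos'])*1000
    m=(abs(T[:,0])<60)&(abs(T[:,1])<130)&(T[:,2]>-260)&(T[:,2]<30);T=T[m]
    print(cam)
    for z in range(-250,30,15):
        s=T[abs(T[:,2]-z)<7.5]
        if len(s)>3:print(z,'y',np.percentile(s[:,1],[1,99]).round(0),'x',np.percentile(s[:,0],[1,99]).round(0),len(s))
E
```

```text
wrist
-70 y [-58.  58.] x [ 7. 18.] 13449
-55 y [-54.  55.] x [-9. 18.] 13500
-40 y [-48.  48.] x [-10.  14.] 14411
-25 y [-33.  33.] x [-10.  13.] 3178
-10 y [-28.  28.] x [-9. 12.] 2369
5 y [-27.  28.] x [-10.  12.] 1158
scene
-250 y [-27.  44.] x [-29.  38.] 486
-235 y [-6. 37.] x [-27.  35.] 455
-220 y [-9. 38.] x [-28.  36.] 449
-205 y [-8. 39.] x [-27.  37.] 451
-190 y [-6. 38.] x [-26.  37.] 430
-175 y [-7. 37.] x [-26.  35.] 393
-160 y [-9. 38.] x [-30.  38.] 427
-145 y [-10.  40.] x [-29.  38.] 441
-130 y [-7. 40.] x [-29.  38.] 429
-115 y [-9. 40.] x [-26.  38.] 289
-100 y [-35.  46.] x [-8. 19.] 297
-85 y [-60.  68.] x [-11.  20.] 410
-70 y [-59.  64.] x [-12.  18.] 373
-55 y [-52.  59.] x [-12.  18.] 311
-40 y [-46.  52.] x [-11.  14.] 300
-25 y [-27.  37.] x [-7. 13.] 169
-10 y [-19.  31.] x [-7. 12.] 183
5 y [-22.  31.] x [-9. 12.] 165
side
-250 y [-39.  39.] x [ 5. 41.] 238
-235 y [-36.  35.] x [-23.  39.] 201
-220 y [-34.  36.] x [ 2. 42.] 201
-205 y [-34.  36.] x [ 6. 41.] 192
-190 y [-32.  35.] x [ 7. 40.] 171
-175 y [-32.  35.] x [ 5. 39.] 158
-160 y [-35.  37.] x [-7. 42.] 216
-145 y [-35.  38.] x [ 6. 42.] 190
-130 y [-35.  38.] x [ 5. 43.] 178
-115 y [-36.  38.] x [ 3. 42.] 101
-100 y [-46.  51.] x [-3. 22.] 226
-85 y [-62.  66.] x [-8. 23.] 303
-70 y [-57.  62.] x [-2. 23.] 192
-55 y [-52.  54.] x [-11.  19.] 125
-40 y [-46.  50.] x [-7. 18.] 143
-25 y [-30.  32.] x [-6. 18.] 62
-10 y [-26.  30.] x [ 0. 14.] 58
5 y [-26.  28.] x [-3. 17.] 34
```

```bash
python3 - <<'E'
from h import *
o=bot.get_obs();q=R.from_quat(o['tool_rot'])
A=[]
for cam in('wrist','side','scene'):
    W=cloud(bot.camera(cam)).reshape(-1,3);T=q.inv().apply(W-o['eef_pos'])*1000
    m=(abs(T[:,0])<30)&(abs(T[:,1])<90)&(T[:,2]>-100)&(T[:,2]<30);A.append(T[m])
for z in range(-69,22,3):
    r=[]
    for T in A:
        s=T[abs(T[:,2]-z)<1.5]
        r.append(np.percentile(s[:,1],[1,99]).round(0) if len(s)>3 else None)
    print(z,r)
print(max(A[0][:,2]),max(A[2][:,2]))
E
```

```text
-69 [array([-59.,  59.]), array([-56.,  60.]), array([-56.,  63.])]
-66 [array([-58.,  58.]), array([-55.,  57.]), array([-53.,  61.])]
-63 [array([-56.,  57.]), array([-54.,  55.]), array([-57.,  59.])]
-60 [array([-55.,  56.]), array([-53.,  54.]), array([-56.,  59.])]
-57 [array([-54.,  54.]), array([-50.,  54.]), array([-49.,  57.])]
-54 [array([-53.,  53.]), array([-51.,  50.]), array([-53.,  56.])]
-51 [array([-51.,  52.]), array([-49.,  51.]), array([-51.,  54.])]
-48 [array([-50.,  50.]), array([-47.,  52.]), array([-49.,  53.])]
-45 [array([-48.,  49.]), array([-47.,  50.]), array([-46.,  52.])]
-42 [array([-47.,  48.]), array([-43.,  45.]), array([-46.,  51.])]
-39 [array([-46.,  47.]), array([-45.,  45.]), array([-44.,  50.])]
-36 [array([-44.,  45.]), array([-41.,  43.]), array([-41.,  48.])]
-33 [array([-37.,  37.]), array([-34.,  33.]), array([-35.,  46.])]
-30 [array([-33.,  33.]), array([-23.,  29.]), array([-27.,  37.])]
-27 [array([-21.,  22.]), array([-28.,  28.]), array([-24.,  33.])]
-24 [array([-21.,  22.]), array([-26.,  30.]), array([-26.,  31.])]
-21 [array([
[... 165 characters left out ...]
8.]), array([-19.,  32.])]
-12 [array([-28.,  28.]), array([-25.,  30.]), array([-18.,  32.])]
-9 [array([-28.,  28.]), array([-26.,  28.]), array([-18.,  30.])]
-6 [array([-28.,  28.]), array([-22.,  27.]), array([-19.,  30.])]
-3 [array([-28.,  28.]), array([-26.,  29.]), array([-18.,  31.])]
0 [array([-28.,  28.]), array([-24.,  25.]), array([-19.,  31.])]
3 [array([-27.,  27.]), array([-23.,  28.]), array([-21.,  29.])]
6 [array([-24.,  25.]), array([-16.,  22.]), array([-19.,  27.])]
9 [array([-21.,  21.]), None, array([-20.,  25.])]
12 [array([-15.,  15.]), None, array([-17.,  23.])]
15 [None, None, None]
18 [None, None, None]
21 [None, None, None]
12.150655674484186 12.631710674556206
```

```bash
python3 - <<'E'
from h import *
state()
s=plan([((-140,3,330),tool(78),4),((-140,3,125),tool(78),7),((-52,3,121),tool(78),6)],dp=0)
E
```

```text
t 12.60 box [-4.780e+01  3.000e-01  3.534e+02] alpha 69.8 zaxis [ 0.345 -0.006 -0.939] xaxis [ 0.002  1.    -0.005] F [-1.2 -0.  -0.5] w 30.0 q [-0.17  0.07  0.03  1.19  0.11  1.26]
1,-24,-2,0.04,0,0,
0,-23,-2,0.03,0,0,
1,-24,-1,0.04,0,0,
1,-24,0,0.03,0.01,0,
0,-6,29,0,0,0,
0,-6,28,0,0,0,
-1,-6,29,0,0,0,
0,-7,29,0,0,0,
0,-6,28,0,0,0,
0,-6,29,0,0,0,
0,-6,29,0,0,0,
0,14,4,0,0,0,
0,14,3,0,0,0,
0,15,4,0,0,0,
0,14,4,0,0,0,
0,14,4,0,0,0,
0,14,3,0,0,0,
end [-52.2   3.3 121.2] [ 0.21   0.004 -0.978] 17
```

play_rows --plan '[1,-24,-2,0.04,0,0,0,-23,-2,0.03,0,0,1,-24,-1,0.04,0,0,1,-24,0,0.03,0.01,0,0,-6,29,0,0,0,0,-6,28,0,0,0,-1,-6,29,0,0,0,0,-7,29,0,0,0,0,-6,28,0,0,0,0,-6,29,0,0,0,0,-6,29,0,0,0,0,0,0,0,0,0,0,0,0,0,0,0]' --hand 34

```text
clock: 14.22
eef_pos: [0.4636, -0.0747, 0.1259]
tool_rot: [0.643, 0.759, 0.082, 0.067]
ft_force: [0.5, 0.5, 0.4]
grip_width: 0.0289
```

```bash
python3 - <<'E'
from h import *
state()
c=shot('wrist','wrist6.png');W=cloud(c);Q=tb(W.reshape(-1,3)).reshape(W.shape)
print(cover_angle(c))
inb=(abs(Q[...,0]+30)<25)&(abs(Q[...,1])<80)&(Q[...,2]>52)&(Q[...,2]<90)
for y in (-10,-5,0,5,10,15,-20,-30,-50,-60,-70):
    s=Q[inb&(abs(Q[...,1]-y)<2)]
    if len(s)>20:
        A=np.c_[2*s[:,[0,2]],np.ones(len(s))];b=(s[:,[0,2]]**2).sum(1);x=np.linalg.lstsq(A,b,rcond=None)[0]
        print(y,'c',x[:2].round(1),'r',np.sqrt(x[2]+x[:2]@x[:2]).round(1),'top',np.percentile(s[:,2],97).round(1),'xr',s[:,0].min().round(1),s[:,0].max().round(1),len(s))
s=plan([((-52,3,121),tool(78),6)],dp=0)
E
```

```text
t 14.22 box [-139.6    2.9  125.9] alpha 77.8 zaxis [ 0.211  0.004 -0.977] xaxis [0.    1.    0.004] F [0.5 0.5 0.4] w 28.9 q [-0.21  0.14 -0.48  0.76  0.08  1.2 ]
((np.int64(0), np.float64(0.0), 0), np.int64(0))
-10 c [-31.5  59. ] r 9.3 top 68.9 xr -41.8 -22.6 228
-5 c [-31.5  58.9] r 9.3 top 68.6 xr -41.6 -22.4 252
0 c [-31.5  58.8] r 9.4 top 68.6 xr -41.6 -22.8 250
5 c [-31.6  58.9] r 9.2 top 68.7 xr -41.8 -23.0 267
10 c [-31.5  58.6] r 9.4 top 68.2 xr -41.8 -22.4 268
15 c [-32.6  60.2] r 7.5 top 68.0 xr -42.1 -22.4 387
-20 c [-31.8  59.6] r 6.2 top 66.1 xr -38.6 -25.3 167
-30 c [-31.5  59.5] r 6.4 top 66.2 xr -38.6 -25.5 158
-50 c [-31.5  60.1] r 15.3 top 75.8 xr -47.5 -20.9 334
-60 c [-31.3  60.1] r 15.4 top 75.9 xr -47.6 -21.2 329
-70 c [-31.3  59.9] r 15.6 top 73.7 xr -47.6 -21.1 83
0,14,4,0,0,0,
0,14,4,0,0,0,
0,14,4,0,0,0,
0,14,4,0,0,0,
0,14,4,0,0,0,
0,14,4,0,0,0,
end [-51.8   2.8 120.7] [ 0.213  0.004 -0.977] 6
```

View pics/wrist6.png

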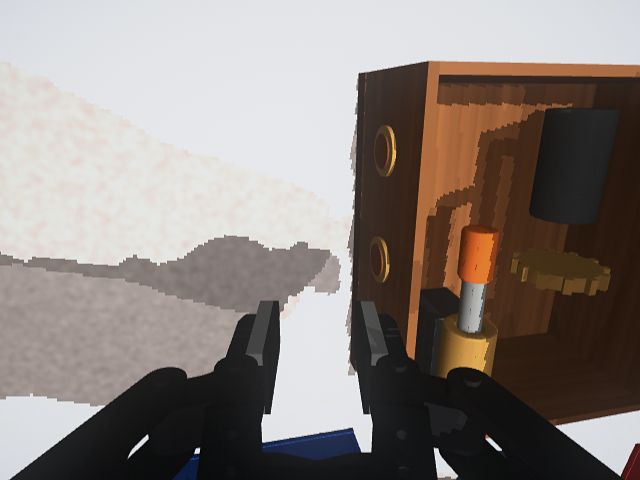

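The wrist view shows the orange head at (478,255) and the bush at (465,345). The refined axle head centre is box (-31.5, 2, 58.9). I enter over the front rim, under the cover.

play_rows --plan '[0,14,4,0,0,0,0,14,4,0,0,0,0,14,4,0,0,0,0,14,4,0,0,0,0,14,4,0,0,0,0,14,4,0,0,0,0,0,0,0,0,0]'

```text
clock: 15.15
eef_pos: [0.5503, -0.0597, 0.1189]
tool_rot: [0.642, 0.759, 0.082, 0.067]
ft_force: [-0.5, -0.5, -0.2]
grip_width: 0.0291
```

```bash
python3 - <<'E'
from h import *
state()
for cam in('scene','side'):
  c=shot(cam,cam+'7.png');print(cover_angle(c))
cv2.imwrite('pics/side7c.png',cv2.resize(c['frame'][60:290,200:440],None,fx=2.6,fy=2.6))
s=plan([((-33,3,65.7),tool(78),6)],dp=0)
E
```

```text
t 15.15 box [-51.6   3.3 118.9] alpha 77.8 zaxis [ 0.211  0.004 -0.978] xaxis [-0.001  1.     0.004] F [-0.5 -0.5 -0.2] w 29.1 q [-0.14  0.29 -0.29  0.79  0.07  1.27]
((np.int64(5292), np.float64(60.0), 8), np.int64(8452))
((np.int64(301), np.float64(61.0), 8), np.int64(1160))
0,1,9,0,0,0,
0,2,10,0,0,0,
0,1,9,0,0,0,
0,2,9,0,0,0,
-1,1,10,0,0,0,
0,2,9,0,0,0,
end [-32.6   2.7  65.8] [ 0.209  0.005 -0.978] 6
```

View pics/side7c.png

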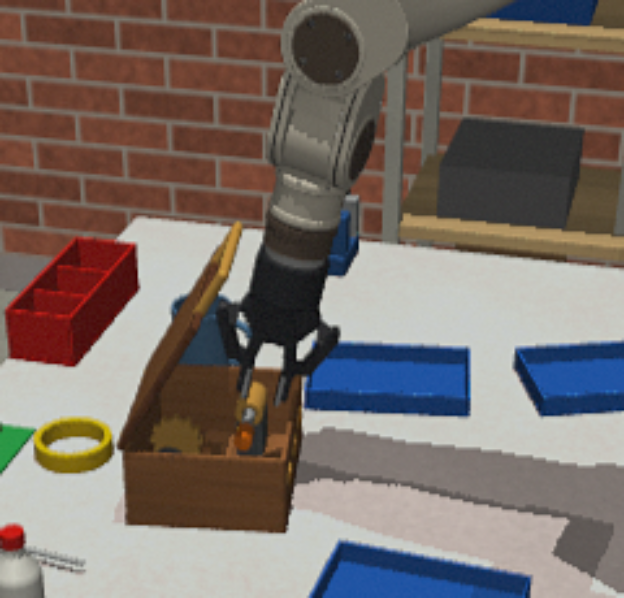

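The fingers are above the axle, and the body clears the bar (230,230). I descend.

play_rows --plan '[0,1,9,0,0,0,0,2,10,0,0,0,0,1,9,0,0,0,0,2,9,0,0,0,0,0,0,0,0,0]'

```text
clock: 15.88
eef_pos: [0.5621, -0.0574, 0.083]
tool_rot: [0.643, 0.759, 0.082, 0.066]
ft_force: [0.1, -0.7, 0.7]
grip_width: 0.0291
```

play_rows --plan '[0,1,5,0,0,0,0,1,5,0,0,0,0,1,5,0,0,0,0,0,2,0,0,0,0,0,0,0,0,0]'

```text
clock: 16.5
eef_pos: [0.5689, -0.0564, 0.0679]
tool_rot: [0.643, 0.759, 0.082, 0.066]
ft_force: [-0.9, 1.1, 0.5]
grip_width: 0.0293
```

```bash
python3 - <<'E'
from h import *
state()
c=shot('wrist','wrist8.png')
for cam in('side','scene'):
  c=shot(cam,cam+'8.png');print(cover_angle(c))
cv2.imwrite('pics/scene8c.png',cv2.resize(c['frame'][120:350,150:390],None,fx=2.6,fy=2.6))
E
```

```text
t 16.50 box [-32.7   3.6  67.9] alpha 77.9 zaxis [ 0.21   0.005 -0.978] xaxis [-0.     1.     0.005] F [-0.9  1.1  0.5] w 29.3 q [-0.13  0.39 -0.31  0.68  0.07  1.28]
((np.int64(308), np.float64(61.0), 8), np.int64(1434))
((np.int64(5275), np.float64(60.0), 8), np.int64(8668))
```

View pics/wrist8.png

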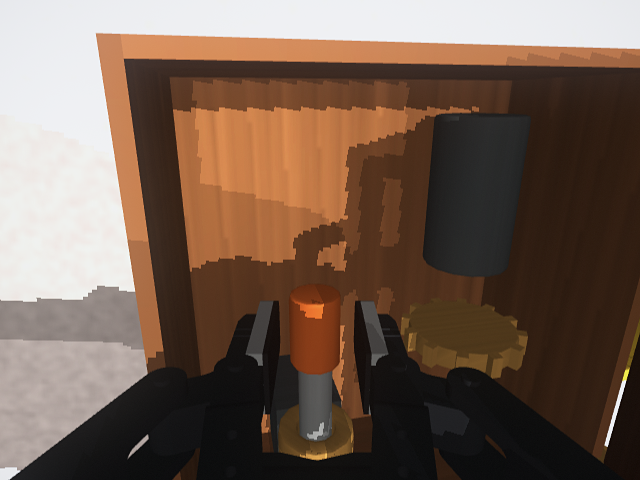

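View pics/scene8c.png

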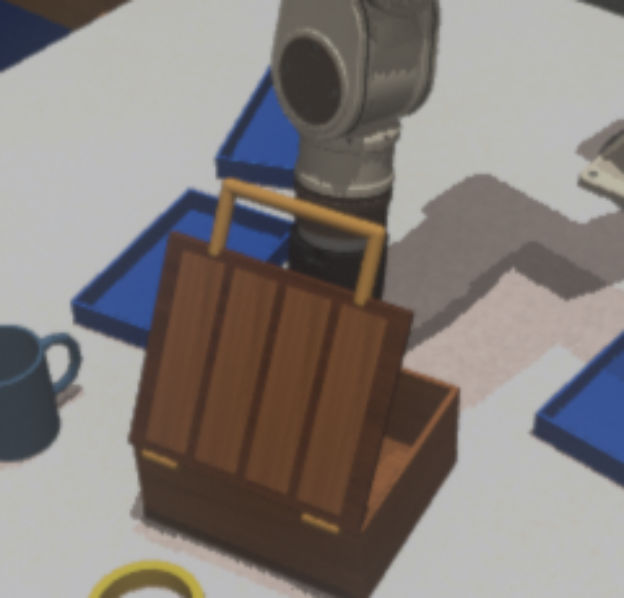

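The head (315,325) is centred between the pads (278 and 355). I go 3 mm deeper and close.

play_rows --plan '[0,0,3,0,0,0,0,0,0,0,0,0]'

```text
clock: 16.9
eef_pos: [0.5697, -0.0563, 0.0651]
tool_rot: [0.643, 0.759, 0.082, 0.067]
ft_force: [0.0, 0.3, -0.5]
grip_width: 0.029
```

play_rows --plan '[0,0,0,0,0,0,0,0,0,0,0,0,0,0,0,0,0,0,0,0,0,0,0,0,0,0,0,0,0,0]' --hand 0

```text
clock: 17.52
eef_pos: [0.5694, -0.0562, 0.0652]
tool_rot: [0.643, 0.759, 0.082, 0.067]
ft_force: [-1.2, -0.3, 2.1]
grip_width: 0.0177
```

```bash
python3 - <<'E'
from h import *
o=state();print(o['ft_torque'],RB.inv().apply(o['ft_force']))
c=shot('wrist','wrist9.png')
E
```

```text
t 17.52 box [-32.1   3.6  65.2] alpha 77.9 zaxis [ 0.21   0.005 -0.978] xaxis [-0.     1.     0.005] F [-1.2 -0.3  2.1] w 17.7 q [-0.13  0.39 -0.31  0.67  0.07  1.28]
[ 0.01155444  0.4638979  -0.06811176] [-1.22757681 -0.09011494  2.1112738 ]
```

View pics/wrist9.png

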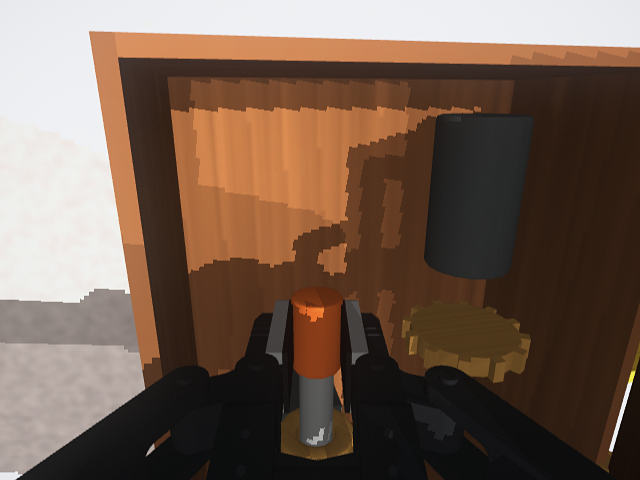

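The width reads 17.7 mm, under 20. To be sure the pads are past the centre line, I regrip 3 mm deeper.

play_rows --plan '[0,0,0,0,0,0,0,0,0,0,0,0,0,0,0,0,0,0,0,0,3,0,0,0,0,0,0,0,0,0]' --hand 32

```text
clock: 18.2
eef_pos: [0.5716, -0.0563, 0.0638]
tool_rot: [0.642, 0.759, 0.083, 0.068]
ft_force: [1.1, -0.4, 3.7]
grip_width: 0.0273
```

play_rows --plan '[0,0,0,0,0,0,0,0,0,0,0,0,0,0,0,0,0,0,0,0,0,0,0,0,0,0,0,0,0,0]' --hand 0

```text
clock: 18.82
eef_pos: [0.5704, -0.0563, 0.0627]
tool_rot: [0.643, 0.759, 0.082, 0.067]
ft_force: [-2.1, 0.2, 5.8]
grip_width: 0.0176
```

```bash
python3 - <<'E'
from h import *
o=state();print(o['ft_torque'],RB.inv().apply(o['ft_force']))
E
```

```text
t 18.82 box [-31.2   3.4  62.7] alpha 77.8 zaxis [ 0.211  0.004 -0.978] xaxis [0.    1.    0.004] F [-2.1  0.2  5.8] w 17.6 q [-0.13  0.4  -0.31  0.66  0.07  1.28]
[-0.13443241  0.40326675 -0.02598135] [-2.06414303  0.53413456  5.81309508]
```

The width is the same, so it is pad softness. There is a light 5.8 N upward load, so I relieve it by 1 mm and pull along +y.

play_rows --plan '[0,0,-1,0,0,0,3,0,0,0,0,0,4,0,0,0,0,0,5,0,0,0,0,0]'

```text
clock: 19.32
eef_pos: [0.5679, -0.0438, 0.063]
tool_rot: [0.643, 0.759, 0.082, 0.066]
ft_force: [1.4, -0.6, -0.5]
grip_width: 0.0176
```

play_rows --plan '[5,0,0,0,0,0,5,0,0,0,0,0,5,0,0,0,0,0,5,0,0,0,0,0,5,0,0,0,0,0,5,0,0,0,0,0,5,0,0,0,0,0,5,0,0,0,0,0,0,0,0,0,0,0]'

```text
clock: 20.45
eef_pos: [0.5612, -0.0045, 0.0634]
tool_rot: [0.642, 0.759, 0.082, 0.066]
ft_force: [0.2, 0.4, -1.0]
grip_width: 0.0179
```

```bash
python3 - <<'E'
from h import *
o=state();print(o['ft_torque'],RB.inv().apply(o['ft_force']))
c=shot('wrist','wrist10.png');c=shot('side','side10.png');print(cover_angle(c))
E
```

```text
t 20.45 box [-31.7  56.   63.4] alpha 77.9 zaxis [ 0.21   0.005 -0.978] xaxis [-0.001  1.     0.005] F [ 0.2  0.4 -1. ] w 17.9 q [-0.03  0.37 -0.34  0.65  0.05  1.38]
[-0.03581311  0.25460163  0.01679305] [ 0.23331837  0.39378017 -1.03699053]
((np.int64(293), np.float64(61.0), 8), np.int64(1452))
```

View pics/wrist10.png

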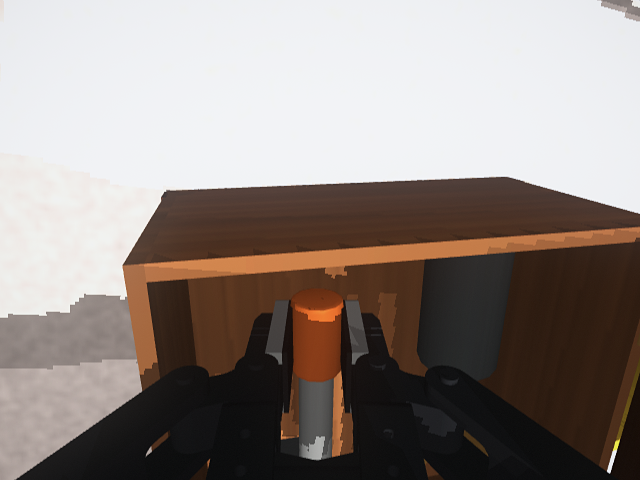

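The axle followed (52.6 mm) and its inner end is clear of the bush. I lift along the tool and go out over the front rim.

play_rows --plan '[0,0,-7,0,0,0,0,-1,-10,0,0,0,0,-1,-10,0,0,0,0,-2,-10,0,0,0,0,-2,-10,0,0,0,0,-2,-11,0,0,0,0,-2,-4,0,0,0]'

```text
clock: 21.42
eef_pos: [0.5392, -0.009, 0.1231]
tool_rot: [0.643, 0.759, 0.083, 0.067]
ft_force: [-0.9, 0.6, -0.5]
grip_width: 0.0176
```

```bash
python3 - <<'E'
from h import *
o=state()
c=shot('wrist','wrist11.png');c=shot('side','side11.png');print(cover_angle(c))
cv2.imwrite('pics/side11c.png',cv2.resize(c['frame'][60:290,200:440],None,fx=2.6,fy=2.6))
s=plan([((-150,56,126),tool(78),7)],dp=0)
E
```

```text
t 21.43 box [-54.1  55.2 123.1] alpha 77.8 zaxis [ 0.212  0.004 -0.977] xaxis [-0.     1.     0.004] F [-0.9  0.6 -0.5] w 17.6 q [-0.04  0.26 -0.32  0.78  0.05  1.37]
((np.int64(306), np.float64(61.0), 8), np.int64(1265))
0,-13,-3,0,0,0,
0,-14,-4,0,0,0,
0,-13,-3,0,0,0,
0,-13,-3,0,0,0,
1,-13,-4,0,0,0,
0,-14,-3,0,0,0,
0,-13,-4,0,0,0,
end [-150.3   56.2  126.4] [ 0.211  0.004 -0.977] 7
```

View pics/side11c.png

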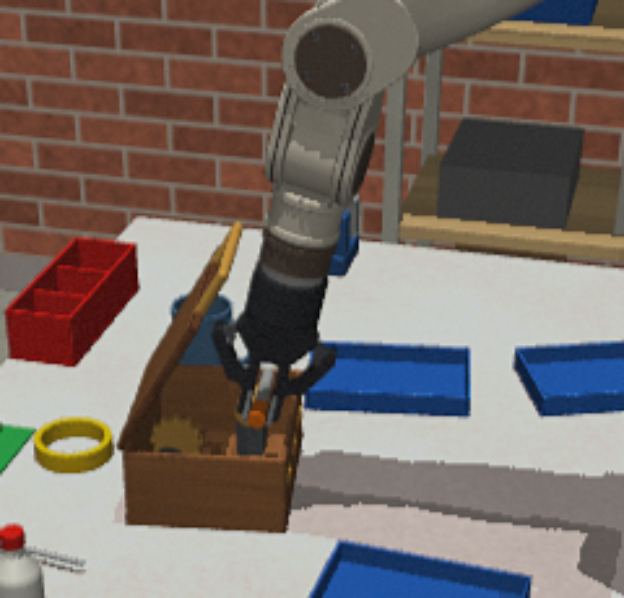

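play_rows --plan '[0,-13,-3,0,0,0,0,-14,-4,0,0,0,0,-13,-3,0,0,0,0,-13,-3,0,0,0,0,-13,-4,0,0,0,0,-14,-3,0,0,0,0,-13,-4,0,0,0]'

```text
clock: 22.4
eef_pos: [0.4433, -0.0249, 0.1259]
tool_rot: [0.643, 0.759, 0.082, 0.067]
ft_force: [-0.1, -0.1, -0.4]
grip_width: 0.0176
```

```bash
python3 - <<'E'
from h import *
o=state()
t=tb((.461,-.309,0));print(t)
print(RB.apply(tool(90,90).as_matrix().T).round(2))
head=t+[-37,0,0]
s=plan([(head+[0,0,150],tool(90,90),14)],dp=0)
E
```

```text
t 22.40 box [-151.4   55.3  125.9] alpha 77.9 zaxis [ 0.21   0.004 -0.978] xaxis [-0.     1.     0.005] F [-0.1 -0.1 -0.4] w 17.6 q [-0.09  0.08 -0.54  0.75  0.06  1.32]
[-180.77499983 -227.78748745    0.        ]
[[-0.99 -0.17  0.  ]
 [-0.17  0.99  0.  ]
 [-0.    0.   -1.  ]]
-20,-4,-3,0.01,0.01,-0.11,
-20,-7,-3,0.01,0.01,-0.11,
-19,-8,-3,0.02,0.02,-0.12,
-17,-11,-3,0.01,0.01,-0.11,
-16,-13,-3,0.01,0.01,-0.11,
-15,-14,-3,0.01,0.01,-0.11,
-13,-16,-4,0.02,0.01,-0.11,
-11,-18,-3,0.01,0.01,-0.11,
-9,-18,-3,0.01,0.01,-0.12,
-7,-20,-3,0.01,0.02,-0.11,
-4,-20,-2,0.01,0.01,-0.11,
-2,-20,-3,0.02,0.01,-0.11,
0,-21,-2,0.01,0.01,-0.11,
2,-21,-2,0.01,0.01,-0.11,
end [-217.6 -228.   150. ] [ 0.002 -0.    -1.   ] 14
```

play_rows --plan '[-20,-4,-3,0.01,0.01,-0.11,-20,-7,-3,0.01,0.01,-0.11,-19,-8,-3,0.02,0.02,-0.12,-17,-11,-3,0.01,0.01,-0.11,-16,-13,-3,0.01,0.01,-0.11,-15,-14,-3,0.01,0.01,-0.11,-13,-16,-4,0.02,0.01,-0.11,-11,-18,-3,0.01,0.01,-0.11,-9,-18,-3,0.01,0.01,-0.12,-7,-20,-3,0.01,0.02,-0.11,-4,-20,-2,0.01,0.01,-0.11,-2,-20,-3,0.02,0.01,-0.11,0,-21,-2,0.01,0.01,-0.11,2,-21,-2,0.01,0.01,-0.11,0,0,0,0,0,0,0,0,0,0,0,0]'

```text
clock: 24.4
eef_pos: [0.4254, -0.3146, 0.1498]
tool_rot: [-0.08, 0.997, 0.001, 0.001]
ft_force: [-0.4, 0.8, -0.9]
grip_width: 0.0181
```

```bash
python3 - <<'E'
from h import *
o=state()
c=shot('wrist','wrist12.png')
for cam in('scene','side'):
  c=shot(cam,cam+'12.png');print(cover_angle(c))
  W=cloud(c);Q=tb(W.reshape(-1,3)).reshape(W.shape)
  m=(Q[...,2]>90)&(Q[...,2]<158)&(abs(Q[...,1]+228)<15)&(Q[...,0]>-250)&(Q[...,0]<-100)
  P=Q[m];print(m.sum())
  for x in range(-240,-105,12):
    s=P[abs(P[:,0]-x)<6]
    if len(s)>2: print(x,s[:,2].min().round(1),s[:,2].max().round(1),np.median(s[:,1]).round(1),len(s))
E
```

```text
t 24.40 box [-216.8 -227.4  149.8] alpha 89.9 zaxis [ 0.002  0.001 -1.   ] xaxis [-1.     0.006 -0.002] F [-0.4  0.8 -0.9] w 18.1 q [-0.64  0.35 -0.09  1.13  0.   -0.8 ]
((np.int64(5313), np.float64(60.0), 8), np.int64(7652))
250
-228 149.3 157.2 -237.5 5
-216 139.8 156.8 -235.9 15
-204 135.3 157.9 -223.5 63
-192 141.9 151.8 -223.3 27
-180 143.6 151.8 -223.8 23
-168 135.9 152.2 -223.8 21
-156 142.0 154.7 -223.4 27
-144 136.9 153.4 -223.8 25
-132 138.7 153.5 -224.2 29
-120 143.0 153.2 -227.3 15
((np.int64(306), np.float64(61.0), 8), np.int64(625))
130
-228 139.5 156.4 -220.1 8
-204 139.0 157.6 -217.8 18
-192 141.4 155.1 -220.6 18
-180 140.4 154.6 -221.0 14
-168 141.3 155.9 -222.3 16
-156 140.2 156.4 -225.0 19
-144 140.6 157.5 -221.2 16
-132 146.0 156.5 -222.2 16
-120 144.6 153.1 -221.5 4
```

View pics/scene12.png

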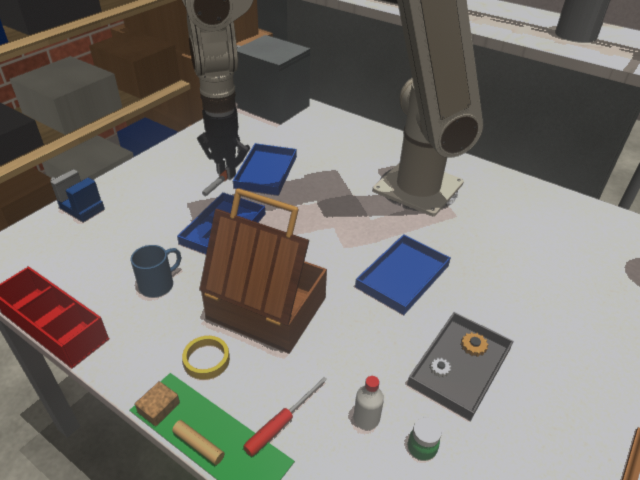

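View pics/wrist12.png

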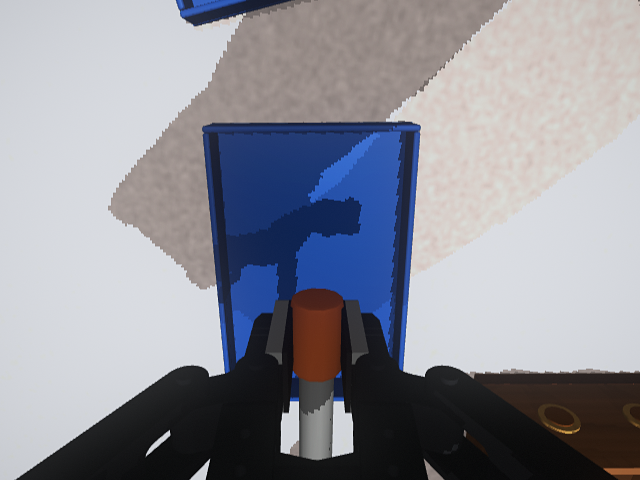

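The tray lies beneath, and the axle is held level. In the wrist view the head is at (317,335), over the blue floor with walls at 210 and 415. I descend.

play_rows --plan '[0,0,12,0,0,0,0,0,18,0,0,0,0,0,20,0,0,0,0,0,20,0,0,0,0,0,20,0,0,0,0,0,16,0,0,0,0,0,10,0,0,0,0,0,5,0,0,0,0,0,0,0,0,0,0,0,0,0,0,0]'

```text
clock: 25.8
eef_pos: [0.4266, -0.3155, 0.0296]
tool_rot: [-0.08, 0.997, -0.0, 0.002]
ft_force: [0.4, -0.6, -0.3]
grip_width: 0.0173
```

```bash
python3 - <<'E'
from h import *
o=state()
E
```

```text
t 25.80 box [-215.8 -228.5   29.6] alpha 89.8 zaxis [ 0.003 -0.001 -1.   ] xaxis [-1.     0.005 -0.003] F [ 0.4 -0.6 -0.3] w 17.3 q [-0.64  0.49 -0.24  0.84  0.   -0.8 ]
```

play_rows --plan '[0,0,4,0,0,0,0,0,3,0,0,0,0,0,2,0,0,0,0,0,0,0,0,0]'

```text
clock: 26.3
eef_pos: [0.426, -0.315, 0.0197]
tool_rot: [-0.08, 0.997, 0.0, 0.001]
ft_force: [0.7, -0.1, 0.1]
grip_width: 0.0173
```

play_rows --plan '[0,0,1,0,0,0,0,0,0,0,0,0]'

```text
clock: 26.55
eef_pos: [0.4262, -0.3152, 0.0191]
tool_rot: [-0.08, 0.997, -0.0, 0.001]
ft_force: [-0.1, -0.2, -0.9]
grip_width: 0.0175
```

play_rows --plan '[0,0,1,0,0,0,0,0,0,0,0,0]'

```text
clock: 26.8
eef_pos: [0.4263, -0.3152, 0.0188]
tool_rot: [-0.08, 0.997, -0.0, 0.001]
ft_force: [-1.1, 0.1, 4.9]
grip_width: 0.0177
```

Contact at 4.9 N: the head is on the floor. I tilt 2° so that the shaft end also comes down, then release.

play_rows --plan '[0,0,0,0,0.02,0,0,0,0,0,0.015,0,0,0,0,0,0,0]'

```text
clock: 27.18
eef_pos: [0.4266, -0.3152, 0.0187]
tool_rot: [-0.081, 0.997, -0.002, -0.017]
ft_force: [-1.8, 1.5, 7.7]
grip_width: 0.0175
```

play_rows --plan '[0,0,0,0,0,0,0,0,0,0,0,0,0,0,0,0,0,0,0,0,0,0,0,0]' --hand 34

```text
clock: 27.68
eef_pos: [0.426, -0.3151, 0.0178]
tool_rot: [-0.08, 0.997, -0.001, -0.016]
ft_force: [-0.2, -0.1, 0.2]
grip_width: 0.0291
```

play_rows --plan '[0,0,-6,0,0,0,0,0,-12,0,0,0,0,0,-20,0,0,0,0,0,-25,0,0,0,0,0,-25,0,0,0,0,0,-25,0,0,0,0,0,0,0,0,0]'

```text
clock: 28.55
eef_pos: [0.4315, -0.3157, 0.134]
tool_rot: [-0.08, 0.997, -0.003, -0.014]
ft_force: [-0.2, -1.0, -0.6]
grip_width: 0.0287
```

```bash
python3 - <<'E'
from h import *
o=state()
c=shot('wrist','wrist13.png')
c=shot('scene','scene13.png');print(cover_angle(c))
s=plan([((-216,-120,300),tool(80,30),8),((-95,0,345),tool(62),8)],dp=0)
E
```

```text
t 28.55 box [-211.  -229.6  134. ] alpha 88.4 zaxis [-0.028 -0.004 -1.   ] xaxis [-1.     0.005  0.028] F [-0.2 -1.  -0.6] w 28.7 q [-0.62  0.39 -0.08  1.12 -0.02 -0.78]
((np.int64(5303), np.float64(60.0), 8), np.int64(7662))
1,13,-21,-0.02,-0.01,0.13,
3,14,-21,-0.02,-0.02,0.13,
4,14,-20,-0.03,-0.01,0.13,
6,13,-21,-0.02,-0.02,0.13,
7,14,-20,-0.02,-0.01,0.13,
8,12,-20,-0.02,-0.02,0.13,
10,12,-20,-0.03,-0.01,0.13,
11,11,-19,-0.02,-0.02,0.13,
5,21,-2,-0.04,-0.02,0.06,
7,21,-1,-0.04,-0.02,0.06,
8,21,-1,-0.03,-0.02,0.06,
9,20,0,-0.04,-0.03,0.07,
11,19,0,-0.04,-0.02,0.06,
12,19,1,-0.04,-0.02,0.06,
12,18,2,-0.04,-0.02,0.06,
14,17,2,-0.03,-0.02,0.06,
end [-9.440e+01 -1.000e-01  3.448e+02] [ 0.465  0.001 -0.885] 16
```

View pics/wrist13.png

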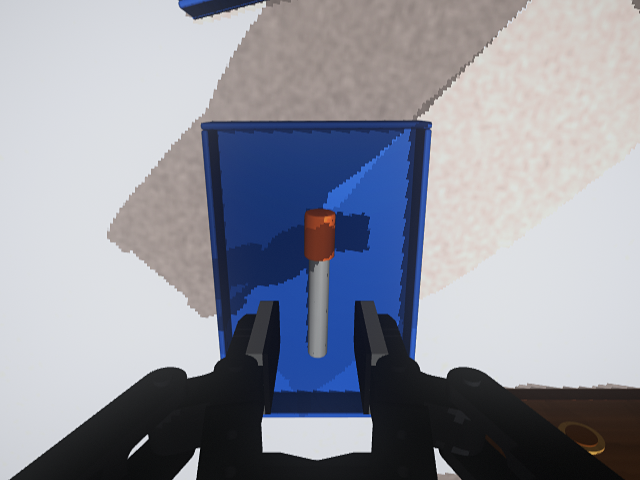

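View pics/scene13.png

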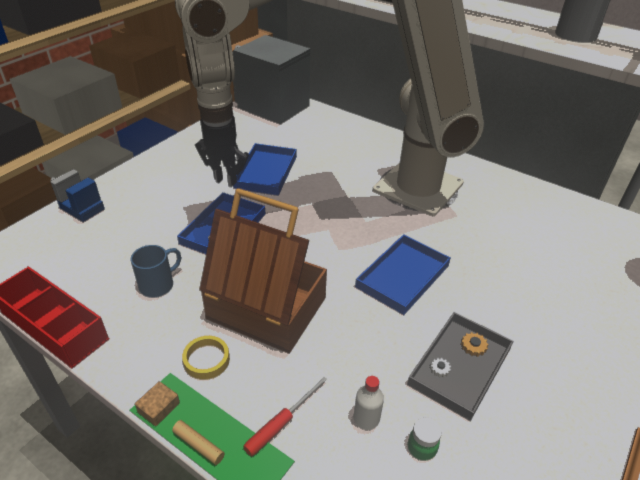

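The axle lies flat in the tray, with the head at (320,235) and the shaft end at (318,355). The cover is still at 60°. I go back to the handle.

play_rows --plan '[1,13,-21,-0.02,-0.01,0.13,3,14,-21,-0.02,-0.02,0.13,4,14,-20,-0.03,-0.01,0.13,6,13,-21,-0.02,-0.02,0.13,7,14,-20,-0.02,-0.01,0.13,8,12,-20,-0.02,-0.02,0.13,10,12,-20,-0.03,-0.01,0.13,11,11,-19,-0.02,-0.02,0.13,5,21,-2,-0.04,-0.02,0.06,7,21,-1,-0.04,-0.02,0.06,8,21,-1,-0.03,-0.02,0.06,9,20,0,-0.04,-0.03,0.07,11,19,0,-0.04,-0.02,0.06,12,19,1,-0.04,-0.02,0.06,12,18,2,-0.04,-0.02,0.06,14,17,2,-0.03,-0.02,0.06,0,0,0,0,0,0,0,0,0,0,0,0]'

```text
clock: 30.9
eef_pos: [0.5081, -0.0704, 0.3434]
tool_rot: [0.626, 0.743, 0.182, 0.154]
ft_force: [0.3, 0.6, 0.4]
grip_width: 0.0289
```

```bash
python3 - <<'E'
from h import *
o=state()
c=shot('wrist','wrist14.png');W=cloud(c);Q=tb(W.reshape(-1,3)).reshape(W.shape)
b=bar(60);m=(np.hypot(Q[...,0]-b[0],Q[...,2]-b[2])<18)&(abs(Q[...,1])<50);s=Q[m]
A=np.c_[2*s[:,[0,2]],np.ones(len(s))];x=np.linalg.lstsq(A,(s[:,[0,2]]**2).sum(1),rcond=None)[0];print(m.sum(),x[:2],b,np.sqrt(x[2]+x[:2]@x[:2]),s.min(0),s.max(0))
d=tool(60).as_matrix()[:,2]
s=plan([(bar(60)-80*d,tool(60),3),(bar(60)-3*d,tool(60),6)],dp=0)
E
```

```text
t 30.90 box [-9.490e+01 -2.000e-01  3.434e+02] alpha 62.4 zaxis [ 0.463  0.002 -0.886] xaxis [-0.005  1.    -0.   ] F [0.3 0.6 0.4] w 28.9 q [-0.24 -0.1  -0.21  1.01  0.19  1.2 ]
3050 [-20.9572812 279.1432488] [-19.53589838   0.         278.19546181] 5.302504262797674 [-27.23743108 -39.38543347 274.88584271] [-15.36542929  49.9931321  285.80687285]
0,11,4,-0.01,0,0,
0,11,5,-0.02,0,0,
0,11,4,-0.01,0,0,
0,0,13,0,0,0,
0,0,13,0,0,0,
0,0,13,0,0,0,
0,0,13,0,0,0,
0,0,12,0,0,0,
0,0,13,0,0,0,
end [-21.3  -0.3 281.1] [ 0.498  0.002 -0.867] 9
```

View pics/wrist14.png

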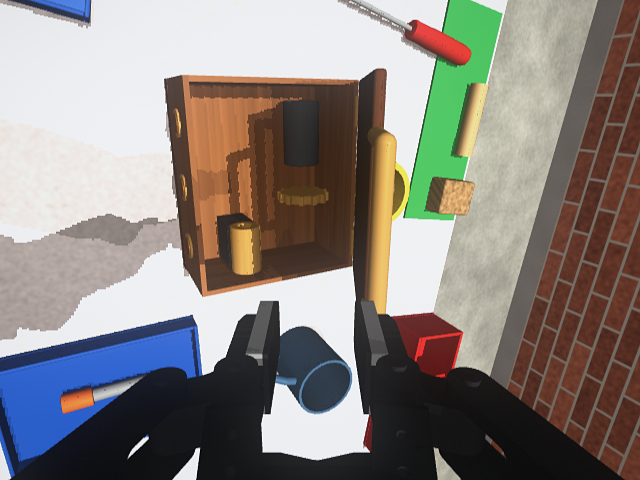

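play_rows --plan '[0,11,4,-0.01,0,0,0,11,5,-0.02,0,0,0,10,4,-0.01,0,0,0,0,13,0,0,0,0,0,13,0,0,0,0,0,13,0,0,0,0,0,13,0,0,0,0,0,12,0,0,0,0,0,13,0,0,0,0,0,0,0,0,0]'

```text
clock: 32.2
eef_pos: [0.5802, -0.0578, 0.28]
tool_rot: [0.623, 0.739, 0.197, 0.166]
ft_force: [-0.3, -0.4, 0.5]
grip_width: 0.0292
```

play_rows --plan '[0,0,0,0,0,0,0,0,0,0,0,0,0,0,0,0,0,0]' --hand 22

```text
clock: 32.58
eef_pos: [0.5806, -0.0582, 0.2823]
tool_rot: [0.623, 0.738, 0.198, 0.167]
ft_force: [-0.5, -0.5, -0.3]
grip_width: 0.0189
```

```bash
python3 - <<'E'
from h import *
state()
c=shot('side','side15.png');print(cover_angle(c));cv2.imwrite('pics/side15c.png',cv2.resize(c['frame'][60:290,200:440],None,fx=2.6,fy=2.6))
N=24
s=plan([(bar(60-60*(i+1)/N),tool(60-16*(i+1)/N),1) for i in range(N)],dp=0)
E
```

```text
t 32.58 box [-2.140e+01 -1.000e-01  2.823e+02] alpha 59.9 zaxis [ 0.501  0.001 -0.866] xaxis [-0.004  1.    -0.001] F [-0.5 -0.5 -0.3] w 18.9 q [-0.19  0.04 -0.26  0.77  0.18  1.26]
((np.int64(301), np.float64(61.0), 8), np.int64(668))
0,-10,4,-0.01,0,0,
0,-9,1,-0.01,0,0,
0,-9,0,-0.01,0,0,
0,-10,1,-0.02,0,0,
0,-9,2,-0.01,0,0,
0,-9,1,-0.01,0,0,
0,-10,2,-0.01,0,0,
0,-9,2,-0.01,0,0,
0,-9,2,-0.01,0,0,
0,-9,3,-0.02,0,0,
0,-9,3,-0.01,0,0,
0,-9,3,-0.01,0,0,
0,-8,4,-0.01,0,0,
1,-9,4,-0.01,0,0,
0,-8,4,-0.01,0,0,
0,-8,4,-0.02,0,0,
0,-9,5,-0.01,0,0,
0,-8,5,-0.01,0,0,
0,-8,5,-0.01,0,0,
0,-7,5,-0.01,0,0,
0,-8,6,-0.01,0,0,
0,-7,6,-0.02,0,0,
0,-7,6,-0.01,0,0,
0,-7,6,-0.01,0,0,
end [-130.4    0.3   94.2] [ 0.72   0.002 -0.694] 24
```

View pics/side15c.png

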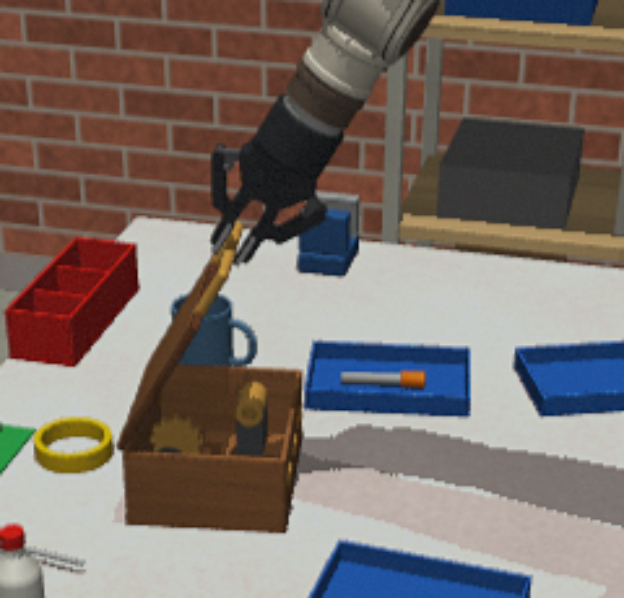

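The bar is caged at (235,240) and the axle is visible in the tray at (385,378). I lower the cover gently.

play_rows --plan '[0,-10,4,-0.01,0,0,0,-9,1,-0.01,0,0,0,-9,0,-0.01,0,0,0,-10,1,-0.02,0,0,0,-9,2,-0.01,0,0,0,-9,1,-0.01,0,0,0,-10,2,-0.01,0,0,0,-9,2,-0.01,0,0,0,-9,2,-0.01,0,0,0,-9,3,-0.02,0,0,0,-9,3,-0.01,0,0,0,-9,3,-0.01,0,0,0,0,0,0,0,0]'

```text
clock: 34.25
eef_pos: [0.5012, -0.0713, 0.1988]
tool_rot: [0.61, 0.723, 0.248, 0.209]
ft_force: [-0.4, 0.4, 0.7]
grip_width: 0.0189
```

```bash
python3 - <<'E'
from h import *
state();print(bar(30))
N=12
s=plan([(bar(30-27*(i+1)/N),tool(52-8*(i+1)/N),1) for i in range(N)],dp=0)
E
```

```text
t 34.25 box [-101.9   -0.   198.8] alpha 52.2 zaxis [ 0.614  0.003 -0.79 ] xaxis [-0.003  1.     0.001] F [-0.4  0.4  0.7] w 18.9 q [-0.3  -0.09 -0.7   0.35  0.28  1.19]
[-99.69546181   0.         200.96410162]
0,-5,3,-0.01,0,0,
0,-7,3,-0.02,0,0,
0,-8,4,-0.01,0,0,
0,-8,4,-0.01,0,0,
0,-7,4,-0.01,0,0,
0,-7,4,-0.01,0,0,
0,-8,4,-0.01,0,0,
0,-7,5,-0.02,0,0,
0,-7,5,-0.01,0,0,
0,-6,5,-0.01,0,0,
0,-7,5,-0.01,0,0,
0,-7,5,-0.01,0,0,
end [-130.5   -0.   105.1] [ 0.718  0.003 -0.696] 12
```

play_rows --plan '[0,-6,3,-0.01,0,0,0,-7,3,-0.02,0,0,0,-8,4,-0.01,0,0,0,-8,4,-0.01,0,0,0,-7,4,-0.01,0,0,0,-7,4,-0.01,0,0,0,-8,4,-0.01,0,0,0,-7,5,-0.02,0,0,0,-7,5,-0.01,0,0,0,-6,5,-0.01,0,0,0,-5,4,-0.01,0,0,0,-5,4,-0.01,0,0,0,0,0,0,0,0]'

```text
clock: 35.88
eef_pos: [0.4751, -0.0761, 0.1097]
tool_rot: [0.593, 0.704, 0.299, 0.252]
ft_force: [0.2, 0.5, -0.9]
grip_width: 0.0189
```

```bash
python3 - <<'E'
from h import *
state()
def sl(c):
    Q=tb(cloud(c).reshape(-1,3));s=Q[(abs(Q[:,0])<65)&(abs(Q[:,1])<80)&(Q[:,2]>92)&(Q[:,2]<150)]
    return np.polyfit(s[:,0],s[:,2],1)
for cam in('scene','side'):
    print(cam,sl(shot(cam,cam+'16.png')))
s=plan([(bar(-1.),tool(44),4)],dp=1)
E
```

```text
t 35.88 box [-128.5   -0.4  109.7] alpha 44.0 zaxis [ 0.719  0.003 -0.695] xaxis [-0.004  1.     0.   ] F [ 0.2  0.5 -0.9] w 18.9 q [-0.39  0.07 -1.02 -0.24  0.4   1.16]
scene [-9.82336010e-02  1.06119783e+02]
side [-9.61756906e-02  1.09147474e+02]
0.1,-4,3,0,-0.001,0.001,
0.1,-3.9,3.1,0,0,0,
0.1,-4,3,0,-0.001,0.001,
0.1,-4,3.1,0,-0.001,0.001,
end [-130.6   -0.    90.2] [ 0.719 -0.    -0.695] 4
```

View pics/side16.png

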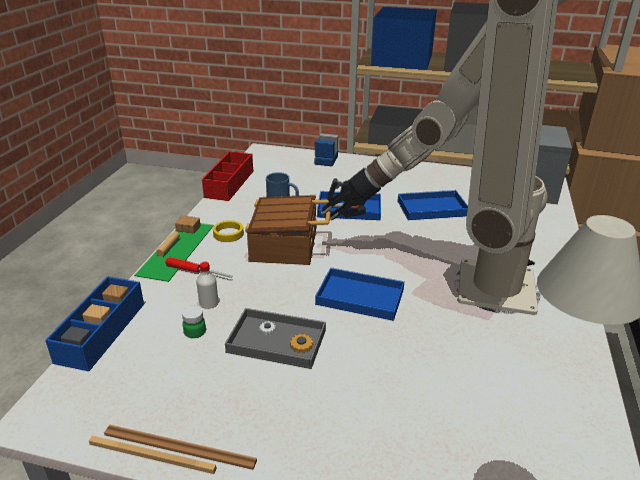

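The cover is at 0.097 rad. I lower it straight down in small steps and watch the force.

play_rows --plan '[0,-3,3,0,0,0,0,-3,3,0,0,0,0,-3,3,0,0,0,0,-2,2,0,0,0,0,0,0,0,0,0]'

```text
clock: 36.6
eef_pos: [0.4755, -0.0761, 0.0944]
tool_rot: [0.593, 0.704, 0.299, 0.252]
ft_force: [-0.7, 0.6, 0.4]
grip_width: 0.0185
```

play_rows --plan '[0,-1,1,0,0,0,0,-1,1,0,0,0,0,0,0,0,0,0]'

```text
clock: 36.98
eef_pos: [0.4758, -0.0761, 0.0919]
tool_rot: [0.593, 0.704, 0.299, 0.252]
ft_force: [0.9, 0.3, -0.0]
grip_width: 0.0186
```

```bash
cat >> h.py <<'E'
def sl(c):
    Q=tb(cloud(c).reshape(-1,3));s=Q[(abs(Q[:,0])<65)&(abs(Q[:,1])<80)&(Q[:,2]>92)&(Q[:,2]<150)]
    return np.polyfit(s[:,0],s[:,2],1)
E
python3 - <<'E'
from h import *
state()
for cam in('scene','side'):
    print(cam,sl(shot(cam,cam+'17.png')))
E
```

```text
t 36.98 box [-127.8   -0.5   91.9] alpha 44.0 zaxis [ 0.72   0.003 -0.694] xaxis [-0.004  1.    -0.001] F [ 0.9  0.3 -0. ] w 18.6 q [-0.39  0.13 -1.04 -0.33  0.39  1.16]
scene [-2.41308501e-02  9.98509387e+01]
side [-2.24108748e-02  1.02706992e+02]
```

play_rows --plan '[0,-1,1,0,0,0,0,-1,1,0,0,0,0,-1,1,0,0,0,0,0,0,0,0,0]'

```text
clock: 37.58
eef_pos: [0.4758, -0.0761, 0.0876]
tool_rot: [0.593, 0.704, 0.299, 0.252]
ft_force: [0.7, 0.1, 0.1]
grip_width: 0.0191
```

play_rows --plan '[0,-1,1,0,0,0,0,0,0,0,0,0]'

```text
clock: 37.83
eef_pos: [0.4759, -0.0761, 0.0862]
tool_rot: [0.593, 0.704, 0.299, 0.252]
ft_force: [1.1, 0.1, 0.8]
grip_width: 0.019
```

```bash
python3 - <<'E'
from h import *
state()
for cam in('scene','side'):
    print(cam,sl(shot(cam,cam+'18.png')))
E
```

```text
t 37.83 box [-127.7   -0.5   86.2] alpha 44.0 zaxis [ 0.72   0.002 -0.694] xaxis [-0.004  1.    -0.001] F [1.1 0.1 0.8] w 19.0 q [-0.39  0.15 -1.05 -0.35  0.39  1.16]
scene [-7.69702035e-04  9.77293601e+01]
side [2.42762585e-03 1.00633681e+02]
```

The slope reads about 0, so it is practically shut. I press a little further until I feel the stop.

play_rows --plan '[0,-1,1,0,0,0,0,0,0,0,0,0]'

```text
clock: 38.17
eef_pos: [0.4765, -0.0761, 0.0855]
tool_rot: [0.593, 0.704, 0.299, 0.253]
ft_force: [0.7, -0.4, 2.7]
grip_width: 0.0185
```

play_rows --plan '[0,-1,1,0,0,0,0,0,0,0,0,0]'

```text
clock: 38.42
eef_pos: [0.4773, -0.0763, 0.0848]
tool_rot: [0.592, 0.704, 0.3, 0.254]
ft_force: [1.3, 1.4, 5.5]
grip_width: 0.0195
```

```bash
python3 - <<'E'
from h import *
state()
for cam in('scene','side'):
    c=shot(cam,cam+'19.png');print(cam,sl(c))
cv2.imwrite('pics/side19c.png',cv2.resize(c['frame'][120:300,200:440],None,fx=3,fy=3))
E
```

```text
t 38.42 box [-126.3   -0.9   84.8] alpha 43.8 zaxis [ 0.722  0.002 -0.692] xaxis [-0.005  1.    -0.002] F [1.3 1.4 5.5] w 19.5 q [-0.39  0.16 -1.05 -0.37  0.4   1.16]
scene [3.06567459e-05 9.77026155e+01]
side [2.18129892e-03 1.00581589e+02]
```

View pics/side19c.png

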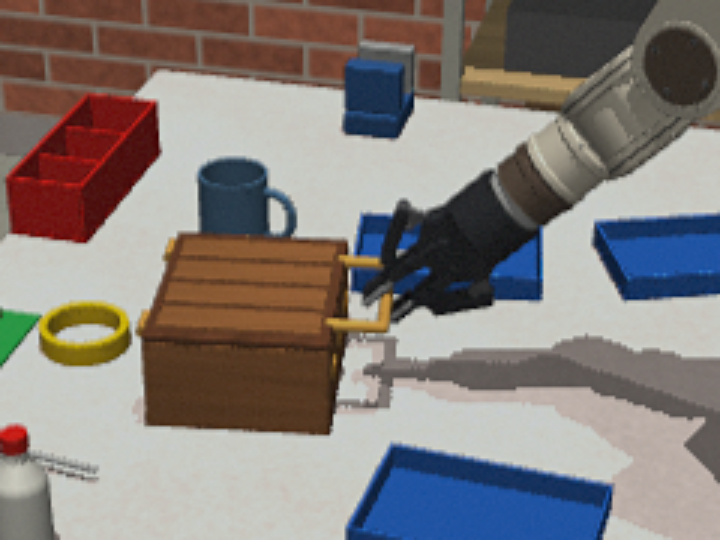

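Shut: force rose to 5.5 N while the slope stayed at 0. I ease off, open, centre on the bar and withdraw along the tool axis.

play_rows --plan '[0,1,0,0,0,0,0,1,0,0,0,0,0,1,0,0,0,0,0,0,0,0,0,0]' --hand 38

```text
clock: 39.02
eef_pos: [0.4778, -0.0757, 0.0855]
tool_rot: [0.593, 0.704, 0.299, 0.252]
ft_force: [-0.1, -0.8, -0.4]
grip_width: 0.0325
```

play_rows --plan '[0,0,-5,0,0,0,0,0,-10,0,0,0,0,0,-15,0,0,0,0,0,-20,0,0,0,0,0,-25,0,0,0,0,0,-25,0,0,0,0,0,-10,0,0,0,0,0,0,0,0,0]'

```text
clock: 40.02
eef_pos: [0.3997, -0.0896, 0.1632]
tool_rot: [0.593, 0.703, 0.299, 0.254]
ft_force: [-0.6, -0.5, 0.2]
grip_width: 0.0322
```

```bash
python3 - <<'E'
from h import *
state()
for cam in('scene','side','wrist'):
    c=shot(cam,cam+'20.png');print(cam,sl(c))
    W=cloud(c);Q=tb(W.reshape(-1,3)).reshape(W.shape)
    m=(Q[...,0]<-120)&(Q[...,0]>-140)&(abs(Q[...,1])<50)&(Q[...,2]>80)&(Q[...,2]<120)
    print('bar top',np.percentile(Q[m][:,2],97))
    for q in ['mug','glue','tape','paint_jar','screwdriver','axle']:
        d=bot.outline_of(q,cam)
        if d: print(q,round(d[0]['p'],2),np.int32(d[0]['point']),np.nanmedian(W[d[0]['mask']],0).round(3))
E
```

```text
t 40.02 box [-205.    -1.2  163.2] alpha 43.8 zaxis [ 0.721  0.    -0.693] xaxis [-0.003  1.    -0.002] F [-0.6 -0.5  0.2] w 32.2 q [-0.58 -0.23 -1.03  0.12  0.51  1.  ]
scene [7.63745413e-04 9.76615691e+01]
bar top 100.86838060857536
mug 0.94 [267 151] [ 0.699 -0.284  0.057]
glue 0.68 [403 371] [0.714 0.264 0.073]
tape 0.7 [344 204] [ 0.782 -0.061  0.019]
paint_jar 0.72 [441 424] [0.703 0.366 0.055]
screwdriver 0.79 [428 273] [0.827 0.14  0.02 ]
axle 0.63 [226 223] [ 0.465 -0.305  0.016]
side [3.50879781e-03 1.00676870e+02]
bar top 102.79921013036628
mug 0.73 [186 278] [ 0.691 -0.276  0.07 ]
glue 0.57 [288 203] [0.694 0.273 0.064]
tape 0.7 [228 227] [ 0.776 -0.061  0.018]
paint_jar 0.65 [319 194] [0.684 0.379 0.042]
screwdriver 0.7 [265 184] [0.823 0.143 0.02 ]
axle 0.52 [204 351] [ 0.46  -0.304  0.017]
wrist [-7.16630620e-05  9.90608258e+01]
bar top 100.62166198845898
mug 0.72 [404 360] [ 0.657 -0.285  0.023]
screwdriver 0.74 [ 35 483] [0.8   0.132 0.019]
```

View pics/scene20.png

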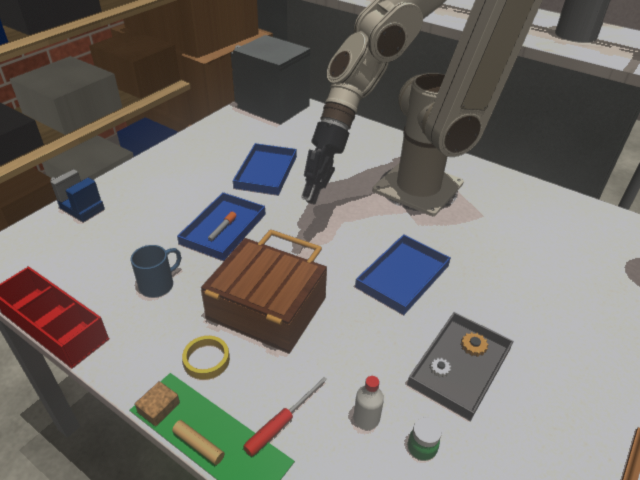

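View pics/side20.png

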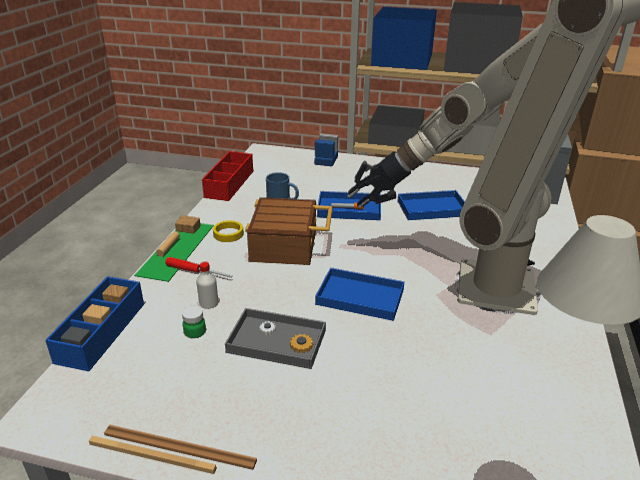

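The cover is shut: slope 0 ± 0.004 in all views, bar top at about 100 mm. The axle lies in the far blue tray (scene (223,226)), the bystanders have not moved and the robot is clear, so I hand the job in.

```bash
python3 -c "
from workcell import bot
print(bot.job_done())"
```

```text
the job is handed in; nothing more can be done
None
```

The job is done and handed in, after about 40 s on the robot's clock:

- **Lift:** I caged the handle bar loosely between the fingers, raised the cover to 60° and let go. It still read 60° after 2.4 s of watching. It was not touched again until the axle was in the tray, and still read 60° then.
- **Axle:** I gripped the orange head with the tool tilted 78° and drew it 53 mm out along the bush. I laid it level in the blue tray farthest from the base, lowering until I felt about 5 N before opening. It lies flat there in the last wrist, scene and side pictures.
- **Shut:** I lowered the cover with the bar caged until the force rose to 5.5 N at the stop, then backed away.

**Last checks:**
- The cover slope was 0 to within 0.004 rad in all three cameras.
- The mug, glue, tape, paint jar and screwdriver were within about 5 mm of their start readings. The gears I only saw in place in the pictures.
- The robot was touching nothing.

**Readings that disagreed:**
- **Grip width:** on the 20 mm head it read 17.7 mm. I regripped 3 mm deeper and it read the same, so I took it as pad softness.
- **Side camera:** it reads heights about 2 to 3 mm higher, and the open cover about 1° steeper, than the other views.

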